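# Empty the die tins into the chest and shut it

### The arm

A 7-joint arm with a two-finger parallel gripper is mounted at the origin on the work surface. World frame = base frame: x ahead of the robot, y to its left, z up, the work surface at z = 0. Lengths are in m, angles in rad, forces in N, time in s.
With the tool pointing down it reaches from about 0.425 to 0.825 m from the base axis. Payload 3.6 kg.
Tool frame: the origin (TCP) lies at the very end of the fingers, on their centre line; the grasp point (between the pads) lies 19 mm behind it; z points along the fingers, y is the line along which they close (so a half turn about z gives the same grasp; the last joint's range is limited). The gripper opens to 93 mm and grips with 3 to 60 N. Pads are 15 mm wide; open, the fingers measure 128 mm over their backs; the gripper's body (75 mm by 188 mm) begins 65 mm behind the grasp point.
Start: joints at [-1.157, 0.615, -0.013, 1.423, 0.008, 1.103, -0.04], TCP at [0.277, 0.588, 0.219] pointing down, gripper open.
Joint ranges: [-3.12, 3.12], [-0.3, 2.06], [-1.34, 1.32], [0.26, 2.42], [-1.36, 4.5], [0.01, 1.98], [-2.84, 2.84]. Speed limits (rad/s): [2.79, 2.79, 3.14, 3.14, 3.14, 3.14, 3.14].

### API

Orientations are given as a unit quaternion [w, x, y, z].
In Python, from workcell import env gives the robot as it stands. The module is installed in compiled form; this text tells all that it offers.
- The arm moves only by the tool jog_arm, never from a script. Its argument "series" is a list of rows, each a list of 3 entries, a list of its own where there are three numbers: the shift along the tool's x, y, z normalised to -1 to 1, where 1 is 0.5 m, then the turn, a rotation vector about the tool's x, y, z normalised to -1 to 1, where 1 is 90 degrees, then the opening, from 0 (shut) to 1 (fully open). A call has 1 to 20 rows; each row is the pose to reach, as a shift and turn from the pose commanded when the call began, along the tool's axes at that moment; what a row does not reach only later rows make up. A row lasts 1/8 s, in which the tool goes at most 62.5 mm and 10.7 degrees, less where a joint would pass 70% of its speed; a pose out of reach is approached as far as the arm can. A call with a number of a shift or a turn outside -1 to 1 is refused whole. A call with a gripper value outside its range is refused whole. The fingers move at their own pace and stop on an object; "force" is the grip in N (left out, the last holds). Time passes only in rows, so rows that repeat a pose let the fingers close. It gives the time, the measured TCP pose, the force, the opening and the grip force at its end, in the units of the state.
- env.read_state(): the state, without advancing time (a new reading comes with each control period).
- env.read_camera(name): name is "side" or "top" or "wrist"; returns (picture, depth): 400x640x3 uint8, red, green, blue; 400x640 float32, m along the optical axis (not along the pixel's ray), 0 where there is no reading.
- env.camera_info(name): a dict with "mtx" (3x3 intrinsics, pixels), "k1" (the pictures are not rectified: a ray, as slopes to the right and down, at radius r is drawn at 1 + k1 r^2 times it, then the intrinsics apply), "rvec" (rotation vector, rad) and "tvec" (3), from world to camera coordinates, as OpenCV has them. Camera axes: x right, y down, z forward; pixel columns grow to the right and rows downward; lengths in m; the calibration is good to about 2 mm. A picture is of the moment at which its call begins: read the wrist's pose just before it. camera_info takes no time and is no camera call; for the wrist camera it gives the pose at the moment of the call.
- env.finish_job(): hands the job in; it is judged then, once.
Trained networks look in the newest picture that a camera, given by its name, has taken for a name from the list of things; names that differ only in an ending like _2 or _b are one class to them, and where a whole thing is asked for, a point or a joint stands for the part that bears it (a point fixed in the world has none). Each returns a list of dicts, best first, with "confidence" (0 to 1); they miss things now and then, are a little off and sometimes report something else, mostly with a low value. They report only what shows in the picture. A call takes as long as a camera call. They do not tell look-alikes from the thing itself.
- env.silhouettes(camera, target): "region" (400x640 bool, what is visible of it) and "rect" ([centre column, centre row, width, height] in pixels, round what is visible of it).
- env.pinpoint(camera, target): "position" ([column, row] in pixels: a listed point, or the origin of a listed thing).
The state is a dict: "time_s": time; "joint_positions": joint angles; "qvel": joint speeds; "joint_efforts": joint torques, N m; "eef_pos": TCP position; "orientation": TCP orientation; "force": force on the tool from outside, world axes, zero at the start; "moment": the same for the moment, N m; "opening": opening from 0.0 (shut) to 1.0 (fully open); "gripper_force": force on a finger pad.
Only numpy, scipy, OpenCV 4.12 (cv2) and the standard library are available. Lean on these libraries where they do the work, as an engineer would, in place of code of your own. Each camera call takes 0.05 s, during which the arm holds its last target. There are 200 camera calls.

### The job

The press dies have come back in the two round tins: take one tin at a time and tip its dies out into the open wooden chest; after each tipping hold the tin upright and still in the air for a moment to feel by its weight whether any die is left, tip it again until it is empty, then stand it upright on the brown leather pad before taking the other. When all dies are in the chest and both tins on the pad, press the knuckle of the locked lid stay down past straight to break it. Then lower the lid gently until it is fully shut, leaving everything else on the bench alone.

Things in the scene. Friction and masses are not known exactly. Their poses are not given: they have to be found in the camera images.
- tin_a: round open sheet-metal tin (one of two alike, this one nearer the robot at the start), 68 mm outside diameter, 85 mm tall, wall 2.5 mm, floor 3 mm thick; empty it weighs 140 g. Origin at the centre of its underside, z along its axis to the mouth. It holds two to four loose dies at the start and stands on the cutting mat, to the robot's right
- tin_a_mouth (a point): centre of tin_a's mouth, 85 mm above its underside
- tin_a_mid (a point): point on tin_a's axis, half way up (42.5 mm above its underside)
- tin_b: round open sheet-metal tin (one of two alike, this one farther from the robot at the start), 68 mm outside diameter, 85 mm tall, wall 2.5 mm, floor 3 mm thick; empty it weighs 140 g. Origin at the centre of its underside, z along its axis to the mouth. It holds two to four loose dies at the start and stands on the cutting mat, to the robot's right
- tin_b_mouth (a point): centre of tin_b's mouth, 85 mm above its underside
- tin_b_mid (a point): point on tin_b's axis, half way up (42.5 mm above its underside)
- die0: polished steel press die, 75 g: a head 20 mm in diameter and 25 mm long with a shank 13 mm in diameter and 10 mm long on it (35 mm in all). Origin at the centre of the head's flat end, z along its axis to the shank. It slides along the tin's wall once that slopes down by some 20 to 34 degrees (varies), a little earlier with a jog; it may be absent (None)
- die1: polished steel press die, 75 g: a head 20 mm in diameter and 25 mm long with a shank 13 mm in diameter and 10 mm long on it (35 mm in all). Origin at the centre of the head's flat end, z along its axis to the shank. It slides along the tin's wall once that slopes down by some 20 to 34 degrees (varies), a little earlier with a jog; it may be absent (None)
- die2: polished steel press die, 75 g: a head 20 mm in diameter and 25 mm long with a shank 13 mm in diameter and 10 mm long on it (35 mm in all). Origin at the centre of the head's flat end, z along its axis to the shank. It slides along the tin's wall once that slopes down by some 20 to 34 degrees (varies), a little earlier with a jog; it may be absent (None)
- die3: polished steel press die, 75 g: a head 20 mm in diameter and 25 mm long with a shank 13 mm in diameter and 10 mm long on it (35 mm in all). Origin at the centre of the head's flat end, z along its axis to the shank. It slides along the tin's wall once that slopes down by some 20 to 34 degrees (varies), a little earlier with a jog; it may be absent (None)
- die4: polished steel press die, 75 g: a head 20 mm in diameter and 25 mm long with a shank 13 mm in diameter and 10 mm long on it (35 mm in all). Origin at the centre of the head's flat end, z along its axis to the shank. It slides along the tin's wall once that slopes down by some 20 to 34 degrees (varies), a little earlier with a jog; it may be absent (None)
- die5: polished steel press die, 75 g: a head 20 mm in diameter and 25 mm long with a shank 13 mm in diameter and 10 mm long on it (35 mm in all). Origin at the centre of the head's flat end, z along its axis to the shank. It slides along the tin's wall once that slopes down by some 20 to 34 degrees (varies), a little earlier with a jog; it may be absent (None)
- die6: polished steel press die, 75 g: a head 20 mm in diameter and 25 mm long with a shank 13 mm in diameter and 10 mm long on it (35 mm in all). Origin at the centre of the head's flat end, z along its axis to the shank. It slides along the tin's wall once that slopes down by some 20 to 34 degrees (varies), a little earlier with a jog; it may be absent (None)
- die7: polished steel press die, 75 g: a head 20 mm in diameter and 25 mm long with a shank 13 mm in diameter and 10 mm long on it (35 mm in all). Origin at the centre of the head's flat end, z along its axis to the shank. It slides along the tin's wall once that slopes down by some 20 to 34 degrees (varies), a little earlier with a jog; it may be absent (None)
- chest: fixed open wooden chest, 260 mm (its x) by 200 mm (its y) by 100 mm high, walls and floor 10 mm thick, grey cloth on the floor. Origin at the centre of its underside: the inside spans x -120 to 120, y -90 to 90, z 10 to 100 mm. Its lid hinges on the +y side (left, seen from the robot); the lid stay is inside the far (+x) wall
- lid (a joint): angle of the lid: 0 as it stands open, leaning 10 degrees back past upright; it grows as the lid closes, 1.745 = fully shut. The lid is a 204 mm deep, 12 mm thick board of 0.4 kg; once the stay is broken its friction still holds the lid where it is left up to about 0.4, but from about 0.5 on the lid falls shut if let go. It cannot be lowered while the stay is locked
- lid_hinge (a point): middle of the lid's hinge line, at the top of the chest's +y wall, 100 mm up and 100 mm (chest +y) from the chest's centre; the hinge line runs along the chest's x axis, and the lid closes by turning about +x
- lid_handle (a point): middle of the lid's handle bar: a round brass bar 10 mm thick and 100 mm long in the clear, parallel to the hinge line, 165 mm from it and on the lid's outer (upper) face, bar axis 45 mm off that face, carried by a leg at each end. The bar can turn between the finger pads while the lid swings
- stay_knuckle (a joint): angle of the knuckle (middle joint) of the folding lid stay, two 106 mm steel strips between the chest's far wall and the lid: 0 = locked, 6 degrees over centre; about 0.1 is straight; it grows as the stay folds, about 3.0 with the lid shut. A push of 3 to 5 N on the tab breaks it, and it stays folded where it is left; folding it draws the lid a few degrees towards shut
- stay_tab (a point): middle of the black round thumb tab at the stay's knuckle, 15 mm in diameter and 30 mm long, parallel to the hinge line, sticking out of the strips towards the chest's middle (its -x). Pushed down and towards the hinge (-z and the chest's +y, at about 45 degrees) it breaks the stay: pushed about 22 mm along, the knuckle reads about 0.5
- pad: fixed thin brown leather pad with a pale stitched border, 250 mm (its x) by 150 mm (its y), lying flat on the cutting mat at the robot's far right; its top is level with the bench. Origin at its centre
- last: bystander: wooden shoe last, some 240 mm long, 78 mm high
- hammer: bystander: shoemaker's hammer lying on a fixed marble slab (160 by 260 by 30 mm)
- glue: bystander: brown jar, 64 mm in diameter, 100 mm tall
Things that resemble listed ones, but are neither listed nor needed, are in the scene too. What is shaped like the tin_b but pink is not meant. What is shaped like the tin_a but purple is not meant.

How it is judged:
By the outcome, as a careful person would: the job done as asked, in the order asked, and still so for the second after the job is handed in, with the robot touching nothing.
Of die0, die1, die2, die3 only 2 to 4 are there at a start; the rules pass over those that are not, and their reading is None.
Of die4, die5, die6, die7 only 2 to 4 are there at a start; the rules pass over those that are not, and their reading is None.
At some moment in a run one of tin_a, tin_b may be knocked a few centimetres aside while the robot is not near it.
It also fails if it takes over 192 s, if anything falls off the work surface, if the arm or the gripper's body presses on something with over 40 N, if the wrist force passes 120 N, or if a joint passes its speed limit or range.

## Working session

There is one attempt and no reset: what is moved stays moved. The work goes in short steps, Python scripts to look and compute and a tool call to move; the robot and the scene stay as the last step left them, time stands still between calls to the robot, and variables do not carry over. Pictures are saved under pics/ and viewed, at most 14 in all, crops included, and the job is handed in when it is done.

Besides the shell and the picture viewer there is one more tool, called after "Emit:" by a JSON object that holds its "method" and its "body", one argument or row to a line. jog_arm: Moves the arm, as the interface text tells. Scaled input: -1 to 1 covers 0.5 m each way for a shift and 90 degrees each way for a turn. Its arguments: {"type":"object","properties":{"series":{"type":"array","items":{"type":"array"}},"force":{"type":"number"}},"required":["series"]}

```bash
mkdir -p pics; cat > h.py <<'E'
import numpy as np, cv2
from workcell import env
from scipy.spatial.transform import Rotation as R
def cam(n):
    ci=env.camera_info(n); Rm=cv2.Rodrigues(np.array(ci['rvec'],float))[0]; return np.array(ci['mtx'],float),float(ci['k1']),Rm,np.array(ci['tvec'],float).ravel()
def world(n,depth,uv,c=None):
    K,k1,Rm,t=c or cam(n); uv=np.atleast_2d(np.array(uv,float))
    p=cv2.undistortPoints(uv.reshape(-1,1,2),K,np.array([k1,0,0,0,0])).reshape(-1,2)
    d=np.array([depth[int(round(v)),int(round(u))] for u,v in uv])
    return (np.c_[p*d[:,None],d]-t)@Rm
def rayz(n,uv,z,c=None):
    K,k1,Rm,t=c or cam(n); p=cv2.undistortPoints(np.array(uv,float).reshape(-1,1,2),K,np.array([k1,0,0,0,0])).reshape(-1,2)
    o=-Rm.T@t; d=np.c_[p,np.ones(len(p))]@Rm; return o+d*((z-o[2])/d[:,2])[:,None]
def proj(n,P,c=None):
    K,k1,Rm,t=c or cam(n); return cv2.projectPoints(np.atleast_2d(np.array(P,float)),cv2.Rodrigues(Rm)[0],t,K,np.array([k1,0,0,0,0]))[0].reshape(-1,2)
def cloud(n,depth,region,c=None):
    v,u=np.where(region&(depth>0)); return world(n,depth,np.c_[u,v],c)
def pose():
    s=env.read_state(); q=s['orientation']; return np.array(s['eef_pos']),R.from_quat([q[1],q[2],q[3],q[0]]),s
def rel(p,Rt,P,Rg):
    "shift,turn in tool units"
    return np.round(Rt.inv().apply(np.array(P)-p)/0.5,4),np.round((Rt.inv()*Rg).as_rotvec()/(np.pi/2),4)
def save(n,img): cv2.imwrite('pics/'+n,img[:,:,::-1])
E
python3 - <<'E'
from h import *
p,Rt,s=pose(); print(s); print(Rt.as_matrix().round(3))
for n in ['top','side']:
    im,d=env.read_camera(n); save(n+'0.png',im); c=cam(n); print(n,(-c[2].T@c[3]).round(3))
    np.save(n+'d.npy',d)
    for t in ['tin_a','chest','pad','glue','last','hammer']:
        for r in env.silhouettes(n,t)[:4]:
            P=cloud(n,d,r['region'],c); print(t,round(r['confidence'],2),np.round(r['rect']),np.median(P,0).round(3),P.min(0).round(3),P.max(0).round(3))
    for t in ['tin_a_mouth','lid_hinge','lid_handle','stay_tab','pad','chest']:
        for r in env.pinpoint(n,t)[:4]:
            print(t,round(r['confidence'],2),np.round(r['position']),world(n,d,r['position'],c).round(3))
E
```

```text
{'time_s': 0.0, 'joint_positions': array([-1.15752256,  0.61591915, -0.01263204,  1.4249245 ,  0.00808905,
        1.10336543, -0.04042669]), 'qvel': array([-6.87332413e-04, -4.31705353e-05, -6.75573737e-04,  5.46632899e-04,
        5.32397689e-05,  2.10951588e-03,  5.37552770e-04]), 'joint_efforts': array([ 7.30408046e-04, -4.58948779e+01,  2.09239433e-01, -1.65741152e+01,
       -6.11386495e-02,  2.07504735e-02,  2.17163310e-04]), 'eef_pos': array([0.27636897, 0.58743722, 0.21747268]), 'orientation': array([-2.71020917e-04,  2.18095689e-01,  9.75926546e-01, -1.25440879e-03]), 'force': array([-0.78461375, -0.66612132, -0.49984031]), 'moment': array([-0.01959085, -0.00652122,  0.0337017 ]), 'gripper_force': 0.0, 'opening': 1.0040494847893655}
[[-0.905  0.426 -0.001]
 [ 0.426  0.905 -0.002]
 [-0.    -0.003 -1.   ]]
top [0.388 0.017 1.324]
tin_a 0.82 [458. 295.  25.  25.] [ 0.242 -0.433  0.038] [ 0.211 -0.483 -0.003] [ 0.279 -0.385  0.092]
tin_a 0.79 [425. 290.  26.  27.] [ 0.26  -0.323  0.027] [ 0.23  -0.346 -0.003] [ 0.297 -0.278  0.089]
tin_a 0.65 [393. 184.  28.  27.] [ 0.604 -0.22
[... 2237 characters left out ...]
035 0.044] [ 0.675  0.006 -0.002] [0.955 0.164 0.084]
hammer 0.6 [429. 270.  79.  37.] [ 0.751 -0.244  0.05 ] [ 0.681 -0.27   0.001] [ 0.911 -0.197  0.082]
tin_a_mouth 0.97 [249. 350.] [[ 0.245 -0.387  0.028]]
tin_a_mouth 0.82 [311. 264.] [[ 0.453 -0.172  0.058]]
tin_a_mouth 0.72 [364. 255.] [[ 0.614 -0.181  0.063]]
tin_a_mouth 0.35 [315. 284.] [[ 0.449 -0.237  0.042]]
lid_hinge 0.68 [304. 172.] [[0.531 0.237 0.103]]
lid_handle 0.78 [307. 125.] [[0.548 0.271 0.276]]
stay_tab 0.41 [335. 167.] [[0.625 0.162 0.158]]
pad 0.78 [341. 330.] [[ 0.488 -0.37   0.001]]
pad 0.19 [363. 280.] [[ 0.592 -0.247  0.031]]
chest 0.75 [315. 213.] [[0.52  0.037 0.069]]
chest 0.73 [338. 164.] [[0.659 0.235 0.12 ]]
```

```bash
python3 - <<'E'
import cv2
a=cv2.imread('pics/top0.png');b=cv2.imread('pics/side0.png')
cv2.imwrite('pics/v1.png',cv2.resize(a[90:340,160:500],(800,588),interpolation=2))
cv2.imwrite('pics/v2.png',cv2.resize(b[90:390,210:530],(640,600),interpolation=2))
E
```

```text
(no output)
```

View pics/v1.png

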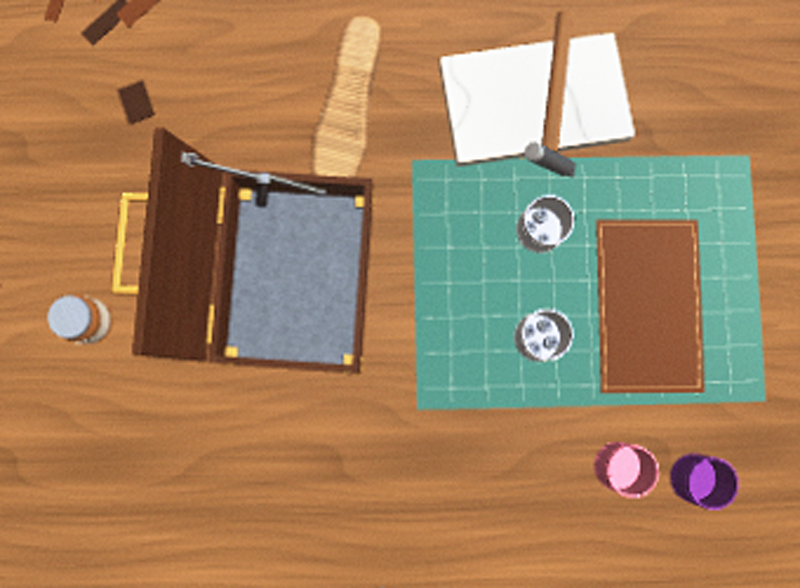

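View pics/v2.png

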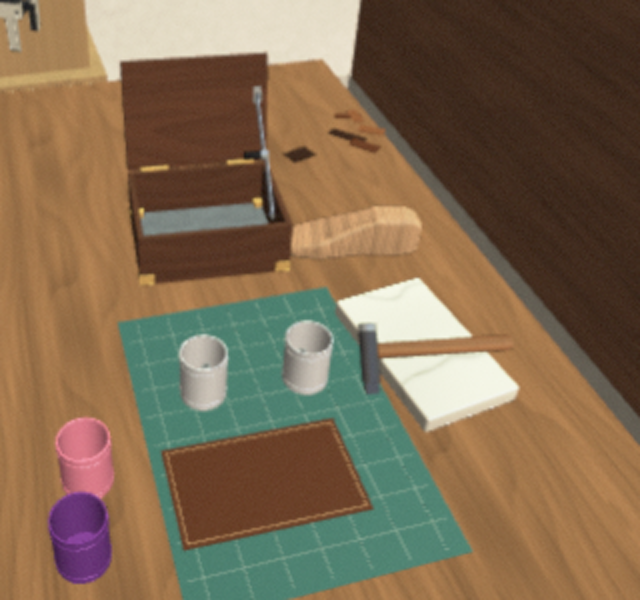

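Top view: tin_a is the lower of the two grey tins (view px 545,335) and tin_b the upper (547,222). The chest is on the left with the tab at (262,190), and the pad is at (650,305). The pink and purple tins are decoys. Next I'll fit the geometry.

```bash
python3 - <<'E'
from h import *
from scipy.optimize import least_squares
d=np.load('topd.npy'); c=cam('top')
A=cloud('top',d,np.ones((400,640),bool),c)
ds=np.load('sided.npy'); B=cloud('side',ds,np.ones((400,640),bool))
for nm,P0 in [('top',A),('side',B)]:
    for g in [(.445,-.21),(.603,-.215)]:
        m=(P0[:,2]>.076)&(P0[:,2]<.095)&(np.hypot(P0[:,0]-g[0],P0[:,1]-g[1])<.06); Q=P0[m]
        r=least_squares(lambda x:np.hypot(Q[:,0]-x[0],Q[:,1]-x[1])-.0328,g,loss='soft_l1',f_scale=.002); print(nm,r.x.round(4),len(Q),Q[:,2].max())
    m=(P0[:,2]>.09)&(P0[:,2]<.108)&(P0[:,0]>.38)&(P0[:,0]<.72)&(P0[:,1]>0)&(P0[:,1]<.26); Q=P0[m][:,:2].astype(np.float32)
    rc=cv2.minAreaRect(Q); print('chest',rc,cv2.boxPoints(rc).round(3).tolist())
    # near -y wall outer line
    m=(P0[:,2]>.15)&(P0[:,2]<.29)&(P0[:,0]>.38)&(P0[:,0]<.72)&(P0[:,1]>.14)&(P0[:,1]<.36); Q=P0[m]
    m2=Q[:,1]>.22; L=Q[m2]; print('lid',len(L),np.linalg.lstsq(np.c_[L[:,0],L[:,2],np.ones(len(L))],L[:,1],rcond=None)[0].round(4))
    H=P0[(P0[:,2]>.1)&(P0[:,2]<.29)&(P0[:,1]>.28)&(P0[:,1]<.36)&(P0[:,0]>.42)&(P0[:,0]<.66)];print('handle?',len(H),H.min(0) if len(H) else 0,H.max(0) if len(H) else 0)
    m=(P0[:,2]>.06)&(abs(P0[:,0]-.74)<.1)&(abs(P0[:,1]+.24)<.06)&(P0[:,0]>.645); Q=P0[m]; print('hammerhead',Q.min(0).round(3),Q.max(0).round(3))
E
```

```text
top [ 0.4454 -0.2057] 72 0.09030067296692265
top [ 0.6007 -0.2143] 82 0.09237421075398089
chest ((0.5377430319786072, 0.13589699566364288), (0.20085133612155914, 0.26157280802726746), 85.18569946289062) [[0.39899998903274536, 0.04699999839067459], [0.6600000262260437, 0.02500000037252903], [0.6759999990463257, 0.22499999403953552], [0.41600000858306885, 0.24699999392032623]]
lid 2053 [-0.0863  0.2933  0.2429]
handle? 225 [0.42258817 0.28083112 0.25030489] [0.61139907 0.32948873 0.28645265]
hammerhead [ 0.685 -0.249  0.061] [ 0.832 -0.188  0.083]
side [ 0.4474 -0.2058] 149 0.0885174299537659
side [ 0.6022 -0.2142] 152 0.09021357872178178
chest ((0.5400897860527039, 0.13863062858581543), (0.21463477611541748, 0.2608698606491089), 85.13388061523438) [[0.4009999930858612, 0.0430000014603138], [0.6610000133514404, 0.020999999716877937], [0.6790000200271606, 0.23399999737739563], [0.4189999997615814, 0.25699999928474426]]
lid 2716 [-0.0877  0.1758  0.2674]
handle? 25 [0.42190861 0.28005119 0.2456756 ] [0.5014911  0.28545206 0.28844372]
hammerhead [ 0.685 -0.227  0.06 ] [ 0.714 -0.192  0.082]
```

Emit:
{"method": "jog_arm", "body": {
  "series": [
    [[0, 0, -0.5], [0, 0, 0], 1],
    [[0, 0, -0.5], [0, 0, 0], 1],
    [[0, 0, -0.5], [0, 0, 0], 1],
    [[0, 0, -0.5], [0, 0, 0], 1],
    [[-0.3, -0.4, -0.4], [0, 0, 0], 1],
    [[-0.3, -0.4, -0.4], [0, 0, 0], 1],
    [[-0.3, -0.4, -0.4], [0, 0, 0], 1],
    [[-0.3, -0.4, -0.4], [0, 0, 0], 1],
    [[-0.3, -0.4, -0.4], [0, 0, 0], 1]
  ]
}}

```text
time_s: 2.42
eef_pos: [0.3286, 0.3379, 0.4186]
orientation: [0.0, 0.222, 0.975, -0.001]
force: [0.2, 1.2, 0.7]
opening: 1.0
gripper_force: 0.0
```

```bash
python3 - <<'E'
from h import *
p,Rt,s=pose(); print(s['joint_positions'].round(4),p.round(4))
E
```

```text
[-0.8852  0.1893  0.0484  1.5405 -0.0074  1.4137  0.286 ] [0.3286 0.3379 0.4186]
```

Emit:
{"method": "jog_arm", "body": {
  "series": [
    [[-0.5, -0.7, 0.1], [0, -0.12, 0.2], 1],
    [[-0.5, -0.7, 0.1], [0, -0.24, 0.4], 1],
    [[-0.5, -0.7, 0.1], [0, -0.24, 0.4], 1],
    [[-0.5, -0.7, 0.1], [0, -0.24, 0.4], 1],
    [[-0.5, -0.7, 0.1], [0, -0.24, 0.4], 1],
    [[-0.5, -0.7, 0.1], [0, -0.24, 0.4], 1],
    [[-0.5, -0.7, 0.1], [0, -0.24, 0.4], 1],
    [[-0.5, -0.7, 0.1], [0, -0.24, 0.4], 1]
  ]
}}

```text
time_s: 3.42
eef_pos: [0.4043, -0.0833, 0.3691]
orientation: [0.18, 0.507, 0.842, -0.041]
force: [0.2, 1.3, -0.1]
opening: 1.001
gripper_force: 0.0
```

```bash
python3 - <<'E'
from h import *
p,Rt,s=pose(); print(s['joint_positions'].round(4),p.round(4),s['orientation'].round(4),s['time_s']);print(Rt.as_matrix().round(3))
E
```

```text
[-0.5976 -0.0672  0.5041  2.0108  0.3774  0.9725  0.2158] [ 0.4043 -0.0833  0.3691] [ 0.18    0.5071  0.8419 -0.0406] 3.425
[[-0.421  0.868  0.262]
 [ 0.839  0.482 -0.251]
 [-0.344  0.114 -0.932]]
```

```bash
cat > kin.py <<'E'
import numpy as np, itertools
from scipy.optimize import least_squares
from scipy.spatial.transform import Rotation as R
D=[([-1.1575,.6159,-.0126,1.4249,.0081,1.1034,-.0404],[.27637,.58744,.21747],[-.00027,.218096,.975927,-.001254]),
([-.8852,.1893,.0484,1.5405,-.0074,1.4137,.286],[.3286,.3379,.4186],[0,.222,.975,-.001]),
([-.5976,-.0672,.5041,2.0108,.3774,.9725,.2158],[.4043,-.0833,.3691],[.18,.5071,.8419,-.0406])]
def fk(q,x,sg):
    a,L0,L1,L2,L3,b=x[:6]
    Rm=R.from_euler('z',a); p=np.array([0,0,L0])
    ax='zyzyzyz'; Ls=[0,L1,0,L2,0,L3,0]
    for i in range(7):
        Rm=Rm*R.from_euler(ax[i],sg[i]*q[i])
        if i in(2,4): p=p+Rm.apply([0,0,[0,0,L1,0,L2][i]])
    p=p+Rm.apply([0,0,L3]); return p,Rm*R.from_euler('z',b)
def fit():
    best=None
    for s in itertools.product([1,-1],repeat=4):
        sg=[s[0],1,s[1],1,s[2],1,s[3]]
        def f(x):
            o=[]
            for q,p,w in D:
                P,Rm=fk(q,x,sg); o+=list(P-p)+list((Rm.inv()*R.from_quat([w[1],w[2],w[3],w[0]])).as_rotvec()*.3)
            return o
        for b0 in (0,1.6,3.1,-1.6):
            r=least_squares(f,[0,.34,.4,.4,.25,b0])
            if best is None or r.cost<best[0]: best=(r.cost,r.x,sg)
    return best
if __name__=='__main__': print(fit())
E
python3 kin.py
```

```text
(np.float64(2.210618689174713e-05), array([-0.03684655,  0.28575276,  0.54385162,  0.37590452,  0.34221648,
        1.53457823]), [-1, 1, -1, 1, -1, 1, -1])
```

```bash
cat >> kin.py <<'E'
E
cat > ik.py <<'E'
from kin import *
sg=[-1,1,-1,1,-1,1,-1]
def FK(q,x):
    a,L0,L1,L2,L3,b,o1,o2,o3=x
    Rm=R.from_euler('z',a)*R.from_euler('z',-q[0])*R.from_euler('y',q[1])*R.from_euler('z',-q[2]); p=np.array([0,0,L0])+Rm.apply([o1,0,L1])
    Rm=Rm*R.from_euler('y',q[3])*R.from_euler('z',-q[4]); p=p+Rm.apply([o2,0,L2])
    Rm=Rm*R.from_euler('y',q[5])*R.from_euler('z',-q[6]); p=p+Rm.apply([0,0,L3]) if o3 is None else p+(Rm*R.from_euler('z',q[6])).apply([o3,0,L3])
    return p,Rm*R.from_euler('z',b)
def res(x):
    o=[]
    for q,p,w in D:
        P,Rm=FK(q,x); o+=list(P-p)+list((Rm.inv()*R.from_quat([w[1],w[2],w[3],w[0]])).as_rotvec()*.3)
    return o
r=least_squares(lambda x:np.r_[res(x),1e-3*(x[6:])],[-.037,.286,.54,.376,.342,1.5346,0,0,0]); X=r.x
lo=np.array([-3.12,-.3,-1.34,.26,-1.36,.01,-2.84]);hi=np.array([3.12,2.06,1.32,2.42,4.5,1.98,2.84])
def IK(P,Rg,n=60,seed=0,q0=None):
    rng=np.random.default_rng(seed); out=[]
    f=lambda q:np.r_[FK(q,X)[0]-P,(FK(q,X)[1].inv()*Rg).as_rotvec()*.3]
    for k in range(n):
        s=np.clip(q0+.15*rng.normal(size=7),lo+.02,hi-.02) if q0 is not None else rng.uniform(lo,hi)
        g=least_squares(f,s,bounds=(lo,hi),max_nfev=60)
        if g.cost<1e-7: out.append(g.x)
    return out
if __name__=='__main__':
    print(X.round(4),r.cost,np.abs(r.fun).max())
E
python3 ik.py; python3 - <<'E'
import sys; sys.path.insert(0,'.')
from ik import *
def frame(z,y): 
    z=np.array(z,float);z/=np.linalg.norm(z); y=np.array(y,float); y-=z*(y@z); y/=np.linalg.norm(y); return R.from_matrix(np.c_[np.cross(y,z),y,z])
for P in [(.446,-.206,.055),(.601,-.214,.055)]:
  az=np.arctan2(P[1],P[0])
  for da in (0,30):
   for e in (0,20,35,50):
    A=az+np.radians(da); c=np.cos(np.radians(e)); z=np.array([np.cos(A)*c,np.sin(A)*c,-np.sin(np.radians(e))]); y=[-np.sin(A),np.cos(A),0]
    for s in (1,-1):
        o=IK(np.array(P)+.019*z,frame(z,np.array(y)*s),12); print(P,da,e,s,len(o), o[0].round(2) if o else '')
E
```

```text
[-3.7300e-02  2.8390e-01  5.4380e-01  3.7590e-01  3.4670e-01  1.5341e+00
 -1.3000e-03 -6.5000e-03  1.1000e-03] 1.9955284453985128e-05 0.003865338990714461
(0.446, -0.206, 0.055) 0 0 1 0 
(0.446, -0.206, 0.055) 0 0 -1 0 
(0.446, -0.206, 0.055) 0 20 1 0 
(0.446, -0.206, 0.055) 0 20 -1 0 
(0.446, -0.206, 0.055) 0 35 1 0 
(0.446, -0.206, 0.055) 0 35 -1 0 
(0.446, -0.206, 0.055) 0 50 1 0 
(0.446, -0.206, 0.055) 0 50 -1 0 
(0.446, -0.206, 0.055) 30 0 1 0 
(0.446, -0.206, 0.055) 30 0 -1 0 
(0.446, -0.206, 0.055) 30 20 1 0 
(0.446, -0.206, 0.055) 30 20 -1 0 
(0.446, -0.206, 0.055) 30 35 1 0 
(0.446, -0.206, 0.055) 30 35 -1 0 
(0.446, -0.206, 0.055) 30 50 1 0 
(0.446, -0.206, 0.055) 30 50 -1 0 
(0.601, -0.214, 0.055) 0 0 1 5 [ 0.86  1.64 -0.67  2.34  3.65  1.97 -0.63]
(0.601, -0.214, 0.055) 0 0 -1 4 [-0.28  1.67  0.71  2.34  2.62  1.94  0.5 ]
(0.601, -0.214, 0.055) 0 20 1 0 
(0.601, -0.214, 0.055) 0 20 -1 0 
(0.601, -0.214, 0.055) 0 35 1 5 [ 1.01  1.39 -1.2   2.37  2.69  1.43 -0.41]
(0.601, -0.214, 0.055) 0 35 -1 3 [-0.37  1.33  1.11  2.37  3.58  1.38  0.43]
(0.601, -0.214, 0.055) 0 50 1 3 [ 1.03  1.28 -1.31  2.23  2.24  1.2  -0.2 ]
(0.601, -0.214, 0.055) 0 50 -1 2 [ 0.65  0.83 -0.5   2.23  2.65  0.64  2.17]
(0.601, -0.214, 0.055) 30 0 1 2 [ 1.18  1.48 -0.59  2.16  4.2   1.19 -0.95]
(0.601, -0.214, 0.055) 30 0 -1 0 
(0.601, -0.214, 0.055) 30 20 1 3 [ 0.29  1.21  0.57  2.25  3.96  1.77 -1.8 ]
(0.601, -0.214, 0.055) 30 20 -1 4 [0.53 1.12 0.22 2.25 4.   1.51 1.57]
(0.601, -0.214, 0.055) 30 35 1 1 [ 0.79  0.93 -0.25  2.22  3.89  0.81 -1.43]
(0.601, -0.214, 0.055) 30 35 -1 3 [ 1.36  1.5  -1.34  2.22  2.53  0.7  -2.76]
(0.601, -0.214, 0.055) 30 50 1 2 [ 0.26  0.82  0.39  2.12  4.25  0.78 -2.13]
(0.601, -0.214, 0.055) 30 50 -1 5 [ 1.24  1.26 -1.27  2.12  2.08  0.65 -2.61]
```

```bash
cat > plan.py <<'E'
from ik import *
from scipy.optimize import lsq_linear
CH=np.array([.538,.136,0]); CR=R.from_euler('z',-4.82,degrees=True)
def fr(z,y):
    z=np.array(z,float);z/=np.linalg.norm(z); y=np.array(y,float); y-=z*(y@z); y/=np.linalg.norm(y); return R.from_matrix(np.c_[np.cross(y,z),y,z])
def err(q,P,Rg):
    p,Rm=FK(q,X); return np.r_[P-p,(Rg*Rm.inv()).as_rotvec()*.35]
def jac(q):
    p0,R0=FK(q,X); J=np.zeros((6,7))
    for i in range(7):
        dq=q.copy(); dq[i]+=1e-5; p,Rm=FK(dq,X); J[:,i]=np.r_[(p-p0)/1e-5,(Rm*R0.inv()).as_rotvec()/1e-5*.35]
    return J
def step(q,P,Rg,m=.22):
    e=err(q,P,Rg); J=jac(q); A=np.r_[J,.02*np.eye(7)]
    lb=np.maximum(lo-q,-m)-1e-9; ub=np.minimum(hi-q,m)+1e-9
    dq=np.linalg.lstsq(A,np.r_[e,np.zeros(7)],rcond=None)[0]
    if (dq<lb).any() or (dq>ub).any(): dq=lsq_linear(A,np.r_[e,np.zeros(7)],(lb,ub)).x
    return np.clip(q+dq,lo,hi)
def track(q,P,Rg,extra=6):
    p0,R0=FK(q,X); rv=(R0.inv()*Rg).as_rotvec(); n=int(max(np.linalg.norm(P-p0)/.06,np.linalg.norm(rv)/.17,1))+1
    for k in range(1,n+1): q=step(q,p0+(P-p0)*k/n,R0*R.from_rotvec(rv*k/n))
    for k in range(extra):
        if np.abs(err(q,P,Rg)).max()<.002: break
        q=step(q,P,Rg)
    return q,np.abs(err(q,P,Rg)).max()
def grasp(T,e,psi,s,h=.055):
    e=np.radians(e);ps=np.radians(psi); z=np.array([np.cos(ps)*np.cos(e),np.sin(ps)*np.cos(e),-np.sin(e)]); y=s*np.array([-np.sin(ps),np.cos(ps),0])
    return np.array([T[0],T[1],h])+.019*z, fr(z,y)
E
cat > search.py <<'E'
from plan import *
import time
q0=np.array([-.5976,-.0672,.5041,2.0108,.3774,.9725,.2158]); t0=time.time()
G=[]
for e in (35,45,55,65,75):
  for psi in range(-180,180,30):
    for s in (1,-1):
      P,Rg=grasp((.446,-.206),e,psi,s); z=Rg.as_matrix()[:,2]
      q,er=track(q0,P-.1*z+[0,0,.05],Rg)
      if er>.01: continue
      q,er=track(q,P,Rg)
      if er<.004: G.append((e,psi,s,q))
print(len(G),time.time()-t0,[g[:3] for g in G])
def body_ok(P,Rg):
    C=np.array([[x,y,-.019-b] for x in(-.0375,.0375) for y in(-.094,.094) for b in(.065,.2)]+[[0,0,-.347]])
    W=Rg.apply(C)+P; c=CR.inv().apply(W-CH)
    for w in c:
        if w[2]<.12 and abs(w[0])<.15 and -.12<w[1]<.12: return False
        if w[2]<.05: return False
        if w[1]>.075 and w[2]<.33 and abs(w[0])<.16: return False
        if w[0]>.055 and w[2]<.27 and w[1]>-.05 and abs(w[0])<.2: return False
    return True
rng=np.random.default_rng(1); n=0
for g in G:
    e,psi,s,qg=g; Pg,Rg=grasp((.446,-.206),e,psi,s); aT=Rg.inv().apply([0,0,1])
    mT=aT*.030-np.array([0,0,.019]) # mouth centre in tool frame
    ql,_=track(qg,Pg+[0.0,0.05,.22],Rg); best=None; cnt=0
    for al in range(-180,180,30):
      for be in range(0,360,30):
        t=np.radians(130); al_=np.radians(al); d=np.array([np.sin(t)*np.cos(al_),np.sin(t)*np.sin(al_),np.cos(t)])
        B=R.align_vectors([d],[aT])[0]; Rp=R.from_rotvec(d*np.radians(be))*B
        hd=np.array([np.cos(al_),np.sin(al_),0])
        M=CH+CR.apply([-.02,-.01,.13])-.03*hd
        P=M-Rp.apply(mT)
        if not body_ok(P,Rp): continue
        # block check
        pts=M+d*np.linspace(0,.04,4)[:,None]; pts=np.r_[pts,M+[0,0,-.03],M+[0,0,-.06]]
        L=Rp.inv().apply(pts-P); 
        if ((abs(L[:,0])<.06)&(abs(L[:,1])<.115)&(L[:,2]<-.07)).any(): continue
        Ps=P+[0,0,.1]
        q,er=track(ql,Ps,Rp,10)
        if er>.02: continue
        q,er=track(q,P,Rp,10)
        if er>.004: continue
        cnt+=1; mg=np.minimum(q-lo,hi-q).min()
        if best is None or mg>best[0]: best=(round(mg,2),al,be,q.round(2),P.round(3),Rp.as_matrix()[:,2].round(2))
    print(e,psi,s,qg.round(2),'pours',cnt,best,flush=True)
print(time.time()-t0)
E
timeout 560 python3 search.py
```

```text
76 5.829440116882324 [(35, -180, 1), (35, -180, -1), (35, -150, 1), (35, -150, -1), (35, -120, 1), (35, -120, -1), (35, -90, 1), (35, -90, -1), (35, 60, -1), (35, 90, -1), (35, 120, -1), (45, -180, 1), (45, -180, -1), (45, -150, 1), (45, -150, -1), (45, -120, 1), (45, -120, -1), (45, -90, 1), (45, -90, -1), (45, 60, -1), (45, 90, -1), (45, 120, -1), (45, 150, 1), (45, 150, -1), (55, -180, 1), (55, -180, -1), (55, -150, 1), (55, -150, -1), (55, -120, 1), (55, -120, -1), (55, -90, 1), (55, -90, -1), (55, -60, 1), (55, 30, -1), (55, 60, -1), (55, 90, -1), (55, 120, 1), (55, 120, -1), (55, 150, 1), (55, 150, -1), (65, -180, 1), (65, -180, -1), (65, -150, 1), (65, -150, -1), (65, -120, 1), (65, -120, -1), (65, -90, 1), (65, -90, -1), (65, 30, -1), (65, 60, -1), (65, 90, -1), (65, 120, 1), (65, 120, -1), (65, 150, 1), (65, 150, -1), (75, -180, 1), (75, -180, -1), (75, -150, 1), (75, -150, -1), (75, -120, 1), (75, -120, -1), (75, -90, 1), (75, -90, -1), (75, -60, 1), (75, -60, -1), (75, -30, 1), (75, -30, -1), (75, 0, 1), (75, 0, -1), (75, 30, -1), (75, 60, -1), (75, 90, -1), (75, 120, 1), 
[... 4372 characters left out ...]
01  1.71] pours 0 None
75 -30 -1 [ 0.3   0.6   0.09  2.27 -1.01  0.02 -0.72] pours 0 None
75 0 1 [ 0.55  0.61 -0.12  2.25 -0.81  0.08  2.84] pours 0 None
75 0 -1 [ 0.32  0.62  0.21  2.25 -1.34  0.26  0.21] pours 0 None
75 30 -1 [ 0.25  0.67  0.43  2.17 -1.18  0.54  0.62] pours 0 None
75 60 -1 [ 0.22  0.73  0.51  2.06 -0.98  0.74  0.95] pours 0 None
75 90 -1 [ 0.25  0.75  0.44  1.94 -0.72  0.81  1.19] pours 0 None
75 120 1 [ 0.    0.88  0.79  1.86 -0.8   1.05 -1.39] pours 0 None
75 120 -1 [ 0.28  0.76  0.31  1.86 -0.45  0.85  1.41] pours 0 None
75 150 1 [-0.03  0.87  0.73  1.82 -0.63  1.   -1.07] pours 0 None
75 150 -1 [ 0.21  0.77  0.32  1.82 -0.29  0.86  1.74] pours 0 None
8.423065900802612
```

```bash
python3 - <<'E'
s=open('search.py').read()
s=s.replace("        M=CH+CR.apply([-.02,-.01,.13])-.03*hd\n        P=M-Rp.apply(mT)\n        if not body_ok(P,Rp): continue",
"""        for m in MS:
            M=CH+CR.apply(m); P=M-Rp.apply(mT); ex=CR.inv().apply(M+.05*hd-CH)
            if abs(ex[0])<.085 and abs(ex[1])<.06 and body_ok(P,Rp): break
        else: continue""")
s=s.replace("rng=","MS=[(a,b,z) for z in (.13,.145,.16,.175) for a in (-.03,0,-.06,.03) for b in (0,-.04,.04)]\nrng=")
s=s.replace("q.round(2),P.round(3)","M.round(3),q.round(2),P.round(3)").replace("mg>best[0]","mg-6*M[2]>best[0]-6*best[3][2]")
s=s.replace("    print(e,psi,s,qg","    if cnt: print(e,psi,s,qg").replace("range(-180,180,30):\n    for s","range(-180,180,30):\n    for s")
open('search.py','w').write(s)
E
timeout 570 python3 search.py | grep -v '^76'
```

```text
Traceback (most recent call last):
  File "search.py", line 39, in <module>
    pts=M+d*np.linspace(0,.04,4)[:,None]; pts=np.r_[pts,M+[0,0,-.03],M+[0,0,-.06]]
                                              ~~~~~^^^^^^^^^^^^^^^^^^^^^^^^^^^^^^^
ValueError: all the input arrays must have same number of dimensions, but the array at index 0 has 2 dimension(s) and the array at index 1 has 1 dimension(s)
```

```bash
sed -i 's/pts=np.r_\[pts,M+\[0,0,-.03\],M+\[0,0,-.06\]\]/pts=np.vstack([pts,M+[0,0,-.03],M+[0,0,-.06]])/' search.py
timeout 570 python3 search.py | grep -v '^76'
```

```text
35 -180 1 [-0.02  1.19  0.57  1.3  -0.11  1.64 -1.05] pours 4 (np.float64(0.53), -60, 90, array([0.478, 0.141, 0.13 ]), array([ 0.3 ,  1.03, -0.26,  1.69, -0.75,  1.45,  1.1 ]), array([0.458, 0.177, 0.144]), array([-0.44,  0.86, -0.26]))
35 -180 -1 [0.13 1.13 0.24 1.3  0.09 1.64 1.87] pours 1 (np.float64(0.12), -30, 240, array([0.478, 0.141, 0.175]), array([ 0.05,  1.04,  0.21,  1.69, -0.96,  1.86, -1.3 ]), array([0.45 , 0.169, 0.192]), array([-0.45,  0.89, -0.1 ]))
35 -150 1 [-0.27  1.16  0.66  1.51  0.06  1.32 -0.81] pours 4 (np.float64(0.45), -60, 90, array([0.478, 0.141, 0.13 ]), array([ 0.22,  1.02, -0.11,  1.69, -0.82,  1.53,  1.18]), array([0.458, 0.177, 0.144]), array([-0.44,  0.86, -0.26]))
35 -120 1 [-0.44  1.06  0.59  1.83  0.41  0.89 -0.85] pours 4 (np.float64(0.47), -60, 90, array([0.478, 0.141, 0.13 ]), array([ 0.23,  1.02, -0.14,  1.69, -0.81,  1.51,  1.17]), array([0.458, 0.177, 0.144]), array([-0.44,  0.86, -0.26]))
35 -90 1 [-0.68  1.09  0.8   2.18  0.92  0.32 -1.09] pours 4 (np.float64(0.42), -60, 90, array([0.478, 0.141, 0.13 ]), array([ 0.18,  1.02, -0.06,  1.69,
[... 2019 characters left out ...]
69 -0.92  1.5   1.48] pours 3 (np.float64(0.03), -90, 270, array([0.478, 0.141, 0.13 ]), array([ 0.86,  1.3 , -0.81,  2.22, -1.33,  0.71, -1.3 ]), array([0.483, 0.182, 0.148]), array([ 0.26,  0.96, -0.05]))
45 120 -1 [ 0.28  1.08  0.58  1.48 -0.64  1.59  1.63] pours 1 (np.float64(0.19), -60, 240, array([0.478, 0.141, 0.16 ]), array([ 0.1 ,  1.06,  0.18,  1.79, -1.07,  1.79, -1.56]), array([0.461, 0.179, 0.178]), array([-0.31,  0.95, -0.06]))
45 150 1 [ 0.06  1.17  0.78  1.38 -0.51  1.66 -1.15] pours 4 (np.float64(0.35), -60, 90, array([0.478, 0.141, 0.145]), array([ 0.25,  1.08, -0.11,  1.71, -0.91,  1.63,  1.32]), array([0.459, 0.178, 0.163]), array([-0.4 ,  0.91, -0.08]))
52.75031495094299
```

```bash
cat > s2.py <<'E'
exec(open('search.py').read().split("MS=[")[0].split("G=[]")[0]); exec("def body_ok"+open('search.py').read().split("def body_ok")[1].split("MS=[")[0])
MS=[(a,b,z) for z in (.13,.145,.16) for a in (-.03,-.06,0) for b in (0,.03,-.03)]
def mg(q): return round(np.minimum(q-lo,hi-q).min(),2)
for T,name,pads in [((.446,-.206),'A',(.425,-.372)),((.601,-.214),'B',(.555,-.372))]:
  for e in (40,50):
   for psi in (-60,-75,-90,-105,-120):
    P,Rg=grasp(T,e,psi,1,.055); z=Rg.as_matrix()[:,2]
    q,er=track(q0,P-.1*z+[0,0,.05],Rg); qg,er=track(q,P,Rg)
    if er>.004: print(name,e,psi,'no',er); continue
    ql,e1=track(qg,P+[0,.05,.22],Rg); Pp,_=grasp(pads,e,psi,1,.055); qp,e2=track(ql,Pp+[0,0,.1],Rg); qp,e2=track(qp,Pp,Rg)
    aT=Rg.inv().apply([0,0,1]); mT=aT*.03-np.array([0,0,.019]); best=None
    for tl in (135,):
     for al in range(-120,-10,15):
      for be in range(0,360,15):
        t=np.radians(tl); al_=np.radians(al); d=np.array([np.sin(t)*np.cos(al_),np.sin(t)*np.sin(al_),np.cos(t)])
        Rp=R.from_rotvec(d*np.radians(be))*R.align_vectors([d],[aT])[0]; hd=np.array([np.cos(al_),np.sin(al_),0])
        for m in MS:
            M=CH+CR.apply(m); Pq=M-Rp.apply(mT); ex=CR.inv().apply(M+.05*hd-CH)
            if abs(ex[0])<.085 and abs(ex[1])<.06 and body_ok(Pq,Rp): break
        else: continue
        L=Rp.inv().apply(np.vstack([M+d*np.linspace(0,.04,4)[:,None],M+[0,0,-.03],M+[0,0,-.06]])-Pq)
        if ((abs(L[:,0])<.06)&(abs(L[:,1])<.115)&(L[:,2]<-.07)).any(): continue
        q,er=track(ql,Pq+[0,0,.1],Rp,10)
        if er>.02: continue
        q,er=track(q,Pq,Rp,10)
        if er<.004 and (best is None or mg(q)-4*M[2]>best[0]-4*best[3][2]): best=(mg(q),al,be,M.round(3),q.round(2),Pq.round(3),Rp.as_matrix()[:,2].round(2),'rot',np.degrees((Rg.inv()*Rp).magnitude()).round())
    print(name,e,psi,mg(qg),qg.round(2),'lift',round(e1,4),'pad',round(e2,4),mg(qp),best,flush=True)
E
timeout 570 python3 s2.py
```

```text
A 40 -60 no 0.01798942256167335
A 40 -75 0.07 [-0.51  0.95  0.59  2.35  2.    0.44 -1.93] lift 0.0001 pad 0.0001 0.07 (np.float64(0.43), -60, 90, array([0.478, 0.141, 0.145]), array([ 0.34,  1.09, -0.25,  1.71, -0.85,  1.55,  1.24]), array([0.46 , 0.177, 0.165]), array([-0.39,  0.92, -0.08]), 'rot', np.float64(136.0))
A 40 -90 0.23 [-0.65  1.04  0.82  2.19  0.81  0.26 -0.93] lift 0.0 pad 0.0186 0.21 (np.float64(0.33), -75, 90, array([0.478, 0.141, 0.145]), array([ 0.22,  1.07, -0.04,  1.73, -0.97,  1.65,  1.15]), array([0.466, 0.179, 0.165]), array([-0.35,  0.93, -0.08]), 'rot', np.float64(135.0))
A 40 -105 0.4 [-0.49  0.98  0.61  2.02  0.61  0.6  -0.88] lift 0.0 pad 0.0 0.33 (np.float64(0.38), -75, 90, array([0.478, 0.141, 0.145]), array([ 0.27,  1.07, -0.12,  1.73, -0.94,  1.6 ,  1.11]), array([0.466, 0.179, 0.165]), array([-0.35,  0.93, -0.08]), 'rot', np.float64(136.0))
A 40 -120 0.56 [-0.41  1.01  0.59  1.86  0.37  0.83 -0.8 ] lift 0.0 pad 0.0 0.57 (np.float64(0.38), -75, 90, array([0.478, 0.141, 0.145]), array([ 0.27,  1.07, -0.12,  1.73, -0.94,  1.6 ,  1.11]), array([0.466, 0.
[... 1484 characters left out ...]
35,  0.93, -0.08]), 'rot', np.float64(136.0))
B 40 -120 0.7 [-0.34  1.15  0.62  1.36  0.23  1.14 -0.6 ] lift 0.0 pad 0.0 0.66 (np.float64(0.41), -60, 90, array([0.478, 0.141, 0.145]), array([ 0.31,  1.09, -0.2 ,  1.71, -0.87,  1.57,  1.26]), array([0.46 , 0.177, 0.165]), array([-0.39,  0.92, -0.08]), 'rot', np.float64(143.0))
B 50 -60 no 0.0099935102419729
B 50 -75 0.23 [-0.44  0.95  0.69  1.92  0.58  0.24 -0.34] lift 0.0 pad 0.003 0.0 None
B 50 -90 0.51 [-0.39  0.97  0.62  1.77  0.41  0.52 -0.37] lift 0.0 pad 0.0 0.28 None
B 50 -105 0.72 [-0.35  1.01  0.6   1.6   0.26  0.78 -0.42] lift 0.0 pad 0.0 0.56 None
B 50 -120 0.7 [-0.3   1.07  0.62  1.43  0.12  1.02 -0.5 ] lift 0.0 pad 0.0 0.68 None
```

```bash
cat > s3.py <<'E'
exec("from plan import *\ndef body_ok"+open('search.py').read().split("def body_ok")[1].split("MS=[")[0])
def pour(psi,al,be,tl,M,e=40):
    Rg=grasp((0,0),e,psi,1)[1]; aT=Rg.inv().apply([0,0,1]); mT=aT*.03-np.array([0,0,.019]); t=np.radians(tl);a=np.radians(al)
    d=np.array([np.sin(t)*np.cos(a),np.sin(t)*np.sin(a),np.cos(t)])
    Rp=R.from_rotvec(d*np.radians(be))*R.align_vectors([d],[aT])[0]; return Rg,Rp,M-Rp.apply(mT),aT,mT
if __name__=='__main__':
  for psi,al in ((-105,-75),(-90,-60)):
    Rg,Rp,P,aT,mT=pour(psi,al,90,135,np.array([.478,.141,.145])); rv=(Rg.inv()*Rp).as_rotvec(); print(psi,P.round(3),rv/np.pi*2,Rp.as_matrix().round(3).tolist())
    for f in np.linspace(0,1,11):
        Rf=Rg*R.from_rotvec(rv*f); a=Rf.apply(aT); print(round(f,1),'tilt',np.degrees(np.arccos(a[2])).round(),'ok',body_ok(P,Rf),body_ok(P+[0,0,.05],Rf),body_ok(P+[0,-.05,.1],Rf),'z',Rf.as_matrix()[:,2].round(2),'mouth',(P+Rf.apply(mT)).round(3))
E
python3 s3.py
python3 - <<'E'
import sys; sys.path.insert(0,'.')
from h import *; from plan import grasp
p,Rt,s=pose()
P,Rg=grasp((.4464,-.2058),40,-105,1); z=Rg.as_matrix()[:,2]
print(rel(p,Rt,P-.1*z+[0,0,.04],Rg)); print(rel(P-.1*z+[0,0,.04],Rg,P,Rg))
E
```

```text
-105 [0.466 0.179 0.165] [ 0.21447782  1.42662403 -0.44716262] [[0.055, 0.935, -0.35], [0.109, 0.343, 0.933], [0.993, -0.089, -0.083]]
0.0 tilt nan ok False False False z [-0.2  -0.74 -0.64] mouth [0.47  0.193 0.207]
0.1 tilt 14.0 ok False False False z [-0.2  -0.57 -0.8 ] mouth [0.47  0.183 0.209]
0.2 tilt 27.0 ok False False True z [-0.2  -0.38 -0.91] mouth [0.471 0.173 0.209]
0.3 tilt 41.0 ok False False True z [-0.21 -0.16 -0.97] mouth [0.472 0.163 0.206]
0.4 tilt 54.0 ok True True True z [-0.22  0.07 -0.97] mouth [0.473 0.154 0.201]
0.5 tilt 68.0 ok True True True z [-0.24  0.29 -0.93] mouth [0.474 0.146 0.194]
0.6 tilt 81.0 ok True True True z [-0.26  0.49 -0.83] mouth [0.475 0.14  0.185]
0.7 tilt 95.0 ok True True True z [-0.28  0.67 -0.69] mouth [0.476 0.137 0.175]
0.8 tilt 108.0 ok True True True z [-0.31  0.8  -0.51] mouth [0.477 0.136 0.165]
0.9 tilt 122.0 ok True True True z [-0.33  0.89 -0.3 ] mouth [0.477 0.137 0.155]
1.0 tilt 135.0 ok True True True z [-0.35  0.93 -0.08] mouth [0.478 0.141 0.145]
-90 [0.46  0.177 0.165] [ 0.01675488  1.4903711  -0.34616783] [[-0.134, 0
[... 689 characters left out ...]
uth [0.475 0.136 0.175]
0.8 tilt 109.0 ok True True True z [-0.31  0.8  -0.52] mouth [0.476 0.135 0.165]
0.9 tilt 122.0 ok True True True z [-0.35  0.88 -0.31] mouth [0.477 0.137 0.155]
1.0 tilt 135.0 ok True True True z [-0.39  0.92 -0.08] mouth [0.478 0.141 0.145]
(array([-0.0011, -0.01  ,  0.4757]), array([ 0.3423, -0.3414,  0.3646]))
(array([ 0.0613, -0.    ,  0.2514]), array([0., 0., 0.]))s3.py:10: RuntimeWarning: invalid value encountered in arccos
  Rf=Rg*R.from_rotvec(rv*f); a=Rf.apply(aT); print(round(f,1),'tilt',np.degrees(np.arccos(a[2])).round(),'ok',body_ok(P,Rf),body_ok(P+[0,0,.05],Rf),body_ok(P+[0,-.05,.1],Rf),'z',Rf.as_matrix()[:,2].round(2),'mouth',(P+Rf.apply(mT)).round(3))
```

Emit:
{"method": "jog_arm", "body": {
  "series": [
    [[0, -0.01, 0.08], [0.06, -0.06, 0.061], 1],
    [[0, -0.01, 0.16], [0.12, -0.12, 0.122], 1],
    [[0, -0.01, 0.24], [0.18, -0.18, 0.19], 1],
    [[0, -0.01, 0.32], [0.23, -0.23, 0.245], 1],
    [[0, -0.01, 0.4], [0.29, -0.29, 0.31], 1],
    [[0, -0.01, 0.476], [0.342, -0.341, 0.365], 1],
    [[0, -0.01, 0.476], [0.342, -0.341, 0.365], 1],
    [[0, -0.01, 0.476], [0.342, -0.341, 0.365], 1],
    [[0, -0.01, 0.476], [0.342, -0.341, 0.365], 1]
  ]
}}

```text
time_s: 4.55
eef_pos: [0.463, -0.1413, 0.1489]
orientation: [0.259, 0.718, 0.555, -0.331]
force: [0.1, 0.6, -0.0]
opening: 1.001
gripper_force: 0.0
```

```bash
cat > tin.py <<'E'
import sys; from h import *; from scipy.optimize import least_squares
def tins(gs):
    out={}
    for nm in ('top','side'):
        im,d=env.read_camera(nm); A=cloud(nm,d,np.ones((400,640),bool))
        for k,g in gs.items():
            Q=A[(A[:,2]>.076)&(A[:,2]<.095)&(np.hypot(A[:,0]-g[0],A[:,1]-g[1])<.06)]
            if len(Q)<15: out.setdefault(k,[]).append((nm,len(Q))); continue
            r=least_squares(lambda x:np.hypot(Q[:,0]-x[0],Q[:,1]-x[1])-.0328,Q.mean(0)[:2],loss='soft_l1',f_scale=.002); out.setdefault(k,[]).append((nm,r.x.round(4).tolist(),len(Q)))
    return out
E
python3 - <<'E'
from tin import *; from plan import grasp,FK,X
p,Rt,s=pose(); print(p.round(4),s['joint_positions'].round(3),s['time_s'],FK(s['joint_positions'],X)[0].round(4))
print(tins({'A':(.446,-.206),'B':(.601,-.214)}))
P,Rg=grasp((.4464,-.2058),40,-105,1); z=Rg.as_matrix()[:,2]
print(rel(p,Rt,P-.1*z+[0,0,.04],Rg),rel(p,Rt,P,Rg))
im,d=env.read_camera('wrist'); save('w1.png',im)
E
```

```text
[ 0.463  -0.1413  0.1489] [-0.577  0.764  0.571  1.956  0.549  0.912 -0.764] 4.55 [ 0.4444 -0.1584  0.1505]
{'A': [('top', [0.4454, -0.2057], 72), ('side', [0.4475, -0.2055], 149)], 'B': [('top', [0.6008, -0.2141], 79), ('side', [0.6023, -0.2141], 147)]}
(array([-0.0031,  0.0013,  0.0094]), array([ 0.0057, -0.0031,  0.0014])) (array([ 0.057 , -0.0008,  0.2611]), array([ 0.0057, -0.0031,  0.0014]))
```

View pics/w1.png

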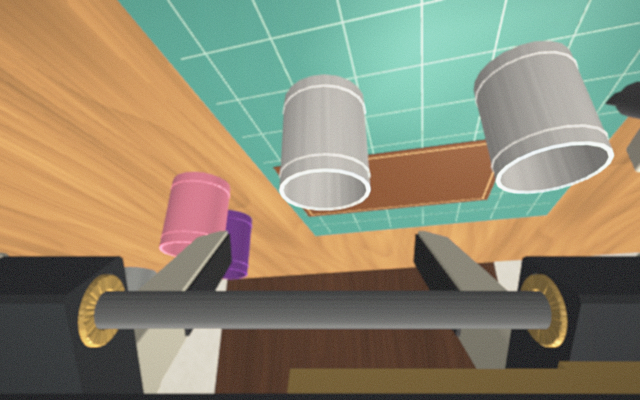

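Emit:
{"method": "jog_arm", "body": {
  "series": [
    [[0.03, -0.001, 0.08], [0.006, -0.003, 0], 1],
    [[0.04, -0.001, 0.16], [0.006, -0.003, 0], 1],
    [[0.05, -0.001, 0.22], [0.006, -0.003, 0], 1],
    [[0.057, -0.001, 0.261], [0.006, -0.003, 0], 1],
    [[0.057, -0.001, 0.261], [0.006, -0.003, 0], 1],
    [[0.057, -0.001, 0.261], [0.006, -0.003, 0], 0.6],
    [[0.057, -0.001, 0.261], [0.006, -0.003, 0], 0.6],
    [[0.057, -0.001, 0.261], [0.006, -0.003, 0], 0.6],
    [[0.057, -0.001, 0.261], [0.006, -0.003, 0], 0.6],
    [[0.057, -0.001, 0.261], [0.006, -0.003, 0], 0.6],
    [[0.057, -0.001, 0.261], [0.006, -0.003, 0], 0.6]
  ],
  "force": 25
}}

```text
time_s: 6.08
eef_pos: [0.4435, -0.22, 0.041]
orientation: [0.257, 0.717, 0.553, -0.337]
force: [3.1, 3.1, 6.5]
opening: 0.738
gripper_force: 25.0
```

```bash
python3 - <<'E'
from h import *; from s3 import *
p,Rt,s=pose(); print(p.round(4),s['joint_positions'].round(4),s['orientation'].round(4),s['opening'],s['gripper_force'],s['force'].round(2))
print('up',(Rt.inv().apply([0,.1,.28])/.5).round(4))
E
```

```text
[ 0.4435 -0.22    0.041 ] [-0.4584  0.9833  0.611   2.0508  0.6409  0.5823 -0.8763] [ 0.2574  0.7169  0.5531 -0.3375] 0.738155193219181 24.998515332117677 [3.05 3.05 6.48]
up [-0.3065 -0.0535 -0.5067]
```

Emit:
{"method": "jog_arm", "body": {
  "series": [
    [[-0.05, 0, -0.05], [0, 0, 0], 0.6],
    [[-0.11, -0.01, -0.14], [0, 0, 0], 0.6],
    [[-0.18, -0.02, -0.24], [0, 0, 0], 0.6],
    [[-0.24, -0.04, -0.36], [0, 0, 0], 0.6],
    [[-0.306, -0.053, -0.507], [0, 0, 0], 0.6],
    [[-0.306, -0.053, -0.507], [0, 0, 0], 0.6],
    [[-0.306, -0.053, -0.507], [0, 0, 0], 0.6],
    [[-0.306, -0.053, -0.507], [0, 0, 0], 0.6],
    [[-0.306, -0.053, -0.507], [0, 0, 0], 0.6],
    [[-0.306, -0.053, -0.507], [0, 0, 0], 0.6],
    [[-0.306, -0.053, -0.507], [0, 0, 0], 0.6],
    [[-0.306, -0.053, -0.507], [0, 0, 0], 0.6]
  ]
}}

```text
time_s: 7.58
eef_pos: [0.443, -0.1203, 0.3203]
orientation: [0.256, 0.717, 0.553, -0.339]
force: [0.7, 0.6, -4.4]
opening: 0.739
gripper_force: 25.0
```

```bash
cat > weigh.py <<'E'
from h import *
def weigh(n=6):
    F=[];T=[]
    for i in range(n):
        s=env.read_state(); F.append(s['force']); T.append(s['moment']); env.read_camera('side') if i<n-1 else 0
    F=np.array(F); print('F',F.mean(0).round(2),'sd',F.std(0).round(2),'M',np.mean(T,0).round(3),'qv',abs(s['qvel']).max().round(4),'t',s['time_s'])
E
python3 - <<'E'
from weigh import *; from s3 import *
weigh()
p,Rt,s=pose(); print(p.round(4),s['joint_positions'].round(4),s['orientation'].round(4))
aT=Rt.inv().apply([0,0,1]); print('opening',s['opening'])
Rg,Rp,P,_,_=pour(-105,-75,90,135,np.array([.478,.141,.145])); rv=(Rt.inv()*Rp).as_rotvec(); print(rv/(np.pi/2))
print('P',P)
# waypoints: f=.5 at P+[0,-.05,.12]
for f,Q in [(.25,P+[0,-.15,.2]),(.5,P+[0,-.05,.12]),(.7,P)]:
    print(f,rel(p,Rt,Q,Rt*R.from_rotvec(rv*f)))
E
```

```text
F [ 0.2   0.03 -3.94] sd [0.43 0.28 0.49] M [ 1.376 -0.307  0.02 ] qv 0.0023 t 7.825
[ 0.443  -0.1202  0.3204] [-0.6862  0.4883  0.6284  1.8277  0.5583  1.2937 -0.59  ] [ 0.2564  0.7171  0.5526 -0.3385]
opening 0.7339823871067486
[ 0.20864458  1.42850297 -0.44837049]
P [0.46586462 0.17922074 0.16463888]
0.25 (array([ 0.1243, -0.0334, -0.2875]), array([ 0.0522,  0.3571, -0.1121]))
0.5 (array([ 0.3712, -0.0839, -0.3335]), array([ 0.1043,  0.7143, -0.2242]))
0.7 (array([ 0.6176, -0.1082, -0.2543]), array([ 0.1461,  1.    , -0.3139]))
```

Emit:
{"method": "jog_arm", "body": {
  "series": [
    [[0.03, -0.01, -0.1], [0.013, 0.09, -0.028], 0.6],
    [[0.06, -0.02, -0.18], [0.026, 0.18, -0.056], 0.6],
    [[0.09, -0.03, -0.24], [0.039, 0.27, -0.084], 0.6],
    [[0.124, -0.033, -0.288], [0.052, 0.357, -0.112], 0.6],
    [[0.18, -0.045, -0.3], [0.065, 0.446, -0.14], 0.6],
    [[0.25, -0.06, -0.31], [0.078, 0.535, -0.168], 0.6],
    [[0.31, -0.07, -0.32], [0.091, 0.625, -0.196], 0.6],
    [[0.371, -0.084, -0.334], [0.104, 0.714, -0.224], 0.6],
    [[0.45, -0.09, -0.31], [0.116, 0.8, -0.25], 0.6],
    [[0.53, -0.1, -0.28], [0.13, 0.9, -0.282], 0.6],
    [[0.618, -0.108, -0.254], [0.146, 1.0, -0.314], 0.6],
    [[0.618, -0.108, -0.254], [0.146, 1.0, -0.314], 0.6],
    [[0.618, -0.108, -0.254], [0.146, 1.0, -0.314], 0.6],
    [[0.618, -0.108, -0.254], [0.146, 1.0, -0.314], 0.6]
  ]
}}

```text
time_s: 9.57
eef_pos: [0.4672, 0.1798, 0.1677]
orientation: [-0.357, 0.623, 0.676, 0.162]
force: [0.2, 0.3, -4.5]
opening: 0.732
gripper_force: 24.9
```

```bash
python3 - <<'E'
from h import *; from s3 import *
p,Rt,s=pose(); print(p.round(4),s['joint_positions'].round(4),s['orientation'].round(4),s['force'].round(1),s['time_s'])
Rg,Rp,P,aT,mT=pour(-105,-75,90,135,np.array([.478,.141,.145])); a=Rt.apply(aT); print('tilt',np.degrees(np.arccos(a[2])),'mouth',p+Rt.apply(mT))
print(rel(p,Rt,P,Rp)); im,d=env.read_camera('side'); save('s1.png',cv2.resize(im[90:290,220:420],(600,600)))
E
```

```text
[0.4672 0.1798 0.1677] [-0.0632  0.6663  0.1269  1.8518 -0.8472  1.2266  0.6849] [-0.3575  0.6233  0.6764  0.1615] [ 0.2  0.3 -4.5] 9.575
tilt 94.57248562724064 mouth [0.47723987 0.13764456 0.17848356]
(array([-0.0051, -0.0013,  0.0042]), array([ 0.0633,  0.4308, -0.1297]))
```

View pics/s1.png

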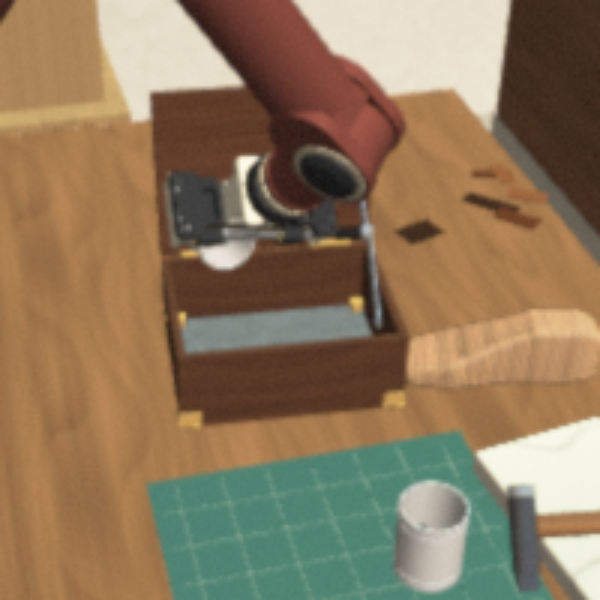

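Emit:
{"method": "jog_arm", "body": {
  "series": [
    [[0, 0, 0], [0.013, 0.09, -0.026], 0.6],
    [[0, 0, 0], [0.026, 0.18, -0.052], 0.6],
    [[-0.003, 0, 0], [0.039, 0.27, -0.08], 0.6],
    [[-0.005, 0, 0], [0.05, 0.35, -0.105], 0.6],
    [[-0.005, 0, 0.004], [0.063, 0.431, -0.13], 0.6],
    [[-0.005, 0, 0.004], [0.063, 0.431, -0.13], 0.6],
    [[-0.005, 0, 0.004], [0.063, 0.431, -0.13], 0.6],
    [[-0.005, 0, 0.004], [0.063, 0.431, -0.13], 0.6],
    [[-0.02, 0, 0.004], [0.063, 0.47, -0.13], 0.6],
    [[0.01, 0, 0.004], [0.063, 0.4, -0.13], 0.6],
    [[-0.02, 0, 0.004], [0.063, 0.47, -0.13], 0.6],
    [[0.01, 0, 0.004], [0.063, 0.4, -0.13], 0.6],
    [[-0.005, 0, 0.004], [0.063, 0.45, -0.13], 0.6],
    [[-0.005, 0, 0.004], [0.063, 0.45, -0.13], 0.6],
    [[-0.005, 0, 0.004], [0.063, 0.45, -0.13], 0.6],
    [[-0.005, 0, 0.004], [0.063, 0.45, -0.13], 0.6],
    [[-0.005, 0, 0.004], [0.063, 0.45, -0.13], 0.6],
    [[-0.005, 0, 0.004], [0.063, 0.45, -0.13], 0.6]
  ]
}}

```text
time_s: 11.88
eef_pos: [0.4653, 0.1788, 0.1615]
orientation: [0.583, -0.442, -0.574, -0.368]
force: [-0.0, -1.2, -2.4]
opening: 0.728
gripper_force: 24.8
```

```bash
python3 - <<'E'
from h import *; from s3 import *
p,Rt,s=pose(); print(p.round(4),s['joint_positions'].round(4),s['force'].round(1),s['time_s'])
Rg,Rp,P,aT,mT=pour(-105,-75,90,135,np.array([.478,.141,.145])); a=Rt.apply(aT); print('tilt',np.degrees(np.arccos(a[2])),'mouth',p+Rt.apply(mT))
im,d=env.read_camera('side'); save('s2.png',cv2.resize(im[90:290,220:420],(600,600)))
rv=(Rt.inv()*Rg).as_rotvec()
for f,Q in [(.3,P),(.5,P+[0,-.05,.12]),(.75,P+[0,-.15,.2]),(1,np.array([.443,-.12,.32]))]:
    print(f,rel(p,Rt,Q,Rt*R.from_rotvec(rv*f)))
E
```

```text
[0.4653 0.1788 0.1615] [ 0.2492  1.0462 -0.1299  1.7911 -1.0127  1.5858  1.1573] [-0.  -1.2 -2.4] 11.875
tilt 136.8440776391588 mouth [0.47682264 0.14104993 0.14060462]
0.3 (array([0.0063, 0.0008, 0.0001]), array([-0.0674, -0.434 ,  0.1326]))
0.5 (array([ 0.2371, -0.0552, -0.1057]), array([-0.1124, -0.7233,  0.221 ]))
0.75 (array([ 0.3805, -0.1376, -0.3013]), array([-0.1686, -1.0849,  0.3315]))
1 (array([ 0.265, -0.273, -0.561]), array([-0.2247, -1.4466,  0.4421]))
```

View pics/s2.png

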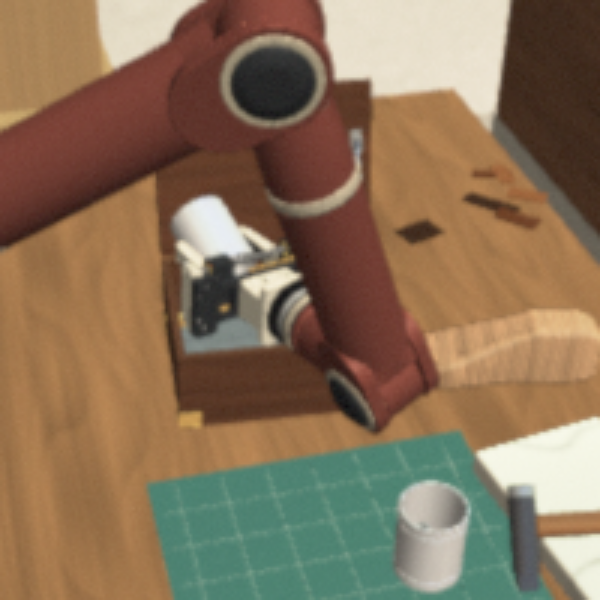

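Emit:
{"method": "jog_arm", "body": {
  "series": [
    [[0.002, 0, 0], [-0.017, -0.108, 0.033], 0.6],
    [[0.004, 0, 0], [-0.034, -0.217, 0.066], 0.6],
    [[0.005, 0, 0], [-0.05, -0.325, 0.1], 0.6],
    [[0.006, 0, 0], [-0.067, -0.434, 0.133], 0.6],
    [[0.08, -0.015, -0.035], [-0.08, -0.53, 0.16], 0.6],
    [[0.16, -0.035, -0.07], [-0.096, -0.625, 0.19], 0.6],
    [[0.237, -0.055, -0.106], [-0.112, -0.723, 0.221], 0.6],
    [[0.29, -0.085, -0.18], [-0.13, -0.82, 0.25], 0.6],
    [[0.34, -0.11, -0.24], [-0.143, -0.92, 0.28], 0.6],
    [[0.38, -0.138, -0.301], [-0.155, -1.0, 0.306], 0.6],
    [[0.38, -0.138, -0.301], [-0.155, -1.0, 0.306], 0.6],
    [[0.38, -0.138, -0.301], [-0.155, -1.0, 0.306], 0.6]
  ]
}}

```text
time_s: 13.42
eef_pos: [0.4642, 0.0305, 0.3627]
orientation: [-0.026, 0.74, 0.66, -0.123]
force: [-0.0, -0.1, -3.3]
opening: 0.726
gripper_force: 24.8
```

```bash
python3 - <<'E'
from h import *; from s3 import *
p,Rt,s=pose(); print(p.round(4))
Rg=grasp((0,0),40,-105,1)[1]; print(rel(p,Rt,[.443,-.12,.32],Rg))
E
```

```text
[0.4642 0.0305 0.3627]
(array([-0.2877,  0.0142,  0.1293]), array([-0.0728, -0.448 ,  0.1389]))
```

Emit:
{"method": "jog_arm", "body": {
  "series": [
    [[-0.06, 0.003, 0.026], [-0.015, -0.09, 0.028], 0.6],
    [[-0.12, 0.006, 0.052], [-0.03, -0.18, 0.056], 0.6],
    [[-0.18, 0.009, 0.08], [-0.044, -0.27, 0.084], 0.6],
    [[-0.24, 0.012, 0.105], [-0.06, -0.36, 0.112], 0.6],
    [[-0.288, 0.014, 0.129], [-0.073, -0.448, 0.139], 0.6],
    [[-0.288, 0.014, 0.129], [-0.073, -0.448, 0.139], 0.6],
    [[-0.288, 0.014, 0.129], [-0.073, -0.448, 0.139], 0.6],
    [[-0.288, 0.014, 0.129], [-0.073, -0.448, 0.139], 0.6],
    [[-0.288, 0.014, 0.129], [-0.073, -0.448, 0.139], 0.6],
    [[-0.288, 0.014, 0.129], [-0.073, -0.448, 0.139], 0.6],
    [[-0.288, 0.014, 0.129], [-0.073, -0.448, 0.139], 0.6],
    [[-0.288, 0.014, 0.129], [-0.073, -0.448, 0.139], 0.6],
    [[-0.288, 0.014, 0.129], [-0.073, -0.448, 0.139], 0.6]
  ]
}}

```text
time_s: 15.05
eef_pos: [0.4445, -0.1216, 0.322]
orientation: [0.26, 0.72, 0.55, -0.335]
force: [-0.4, -0.5, -4.0]
opening: 0.727
gripper_force: 24.9
```

```bash
python3 - <<'E'
from weigh import *; from s3 import *
weigh(10)
p,Rt,s=pose(); print(p.round(4),s['orientation'].round(4))
im,d=env.read_camera('top'); a=cv2.resize(im[140:250,200:320],(600,550),interpolation=2)
b=env.read_camera('top')[0][180:300,330:480]; save('t1.png',np.hstack([a[:,:],]))
for r in env.pinpoint('top','die0')[:8]: print(r['confidence'],r['position'],world('top',d,r['position']))
Rg,Rp,P,_,_=pour(-105,-75,90,135,np.array([.478,.141,.145])); rv=(Rt.inv()*Rp).as_rotvec(); print(rv/(np.pi/2),s['joint_positions'])
E
```

```text
F [-0.05 -0.07 -3.59] sd [0.24 0.37 0.59] M [ 1.313 -0.264 -0.01 ] qv 0.0018 t 15.5
[ 0.4444 -0.1216  0.3221] [ 0.2598  0.7196  0.5502 -0.3347]
0.64 [379.0, 222.6] [[ 0.45978173 -0.13162522  0.31271874]]
0.59 [388.1, 184.6] [[ 0.60934146 -0.21170179  0.00898597]]
0.39 [379.9, 232.7] [[ 0.4308255  -0.12315528  0.37947638]]
[ 0.21843476  1.42872904 -0.44713014] [-0.68957226  0.48578148  0.63610491  1.82702274  0.55984631  1.28814273
 -0.59487678]
```

View pics/t1.png

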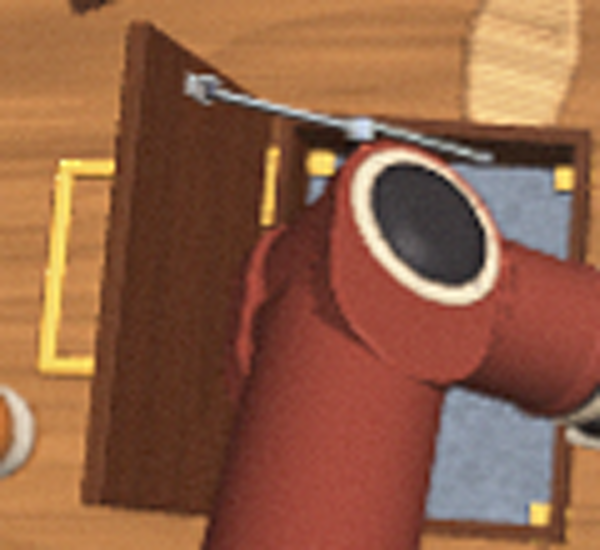

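```bash
python3 - <<'E'
from h import *
im,d=env.read_camera('wrist'); s,_=env.read_camera('side')
a=cv2.resize(im,(480,300)); b=cv2.resize(s[150:250,260:380],(320,300),interpolation=2)
u=proj('side',[[.4435,-.14,.32]])[0].astype(int); t,_=env.read_camera('top'); v=proj('top',[[.4435,-.14,.35]])[0].astype(int); print(u,v)
c=cv2.resize(s[max(0,u[1]-50):u[1]+50,u[0]-60:u[0]+60],(360,300),interpolation=2); e=cv2.resize(t[v[1]-40:v[1]+40,v[0]-50:v[0]+50],(440,300),interpolation=2)
save('m1.png',np.vstack([np.hstack([a,b]),np.hstack([c,e])]))
E
```

```text
[304 184] [384 228]
```

View pics/m1.png

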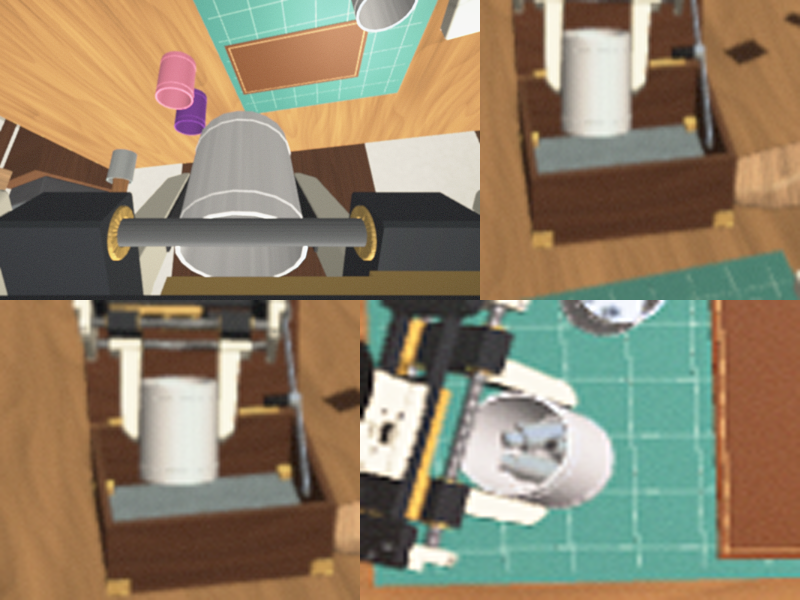

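The tin pivoted in the grip: its mouth leans toward the palm, and the dies (lower right of the montage, about 530,440) are still inside. I'll measure the pivot angle, then set the tin down upright and regrip harder.

```bash
cat > piv.py <<'E'
from h import *
def piv():
    p,Rt,s=pose(); g=p-.019*Rt.as_matrix()[:,2]; Q=[]
    for nm in('side','top'):
        im,d=env.read_camera(nm); A=cloud(nm,d,np.ones((400,640),bool)); L=Rt.inv().apply(A-g)
        m=(abs(L[:,1])<.03)&(np.hypot(L[:,0],L[:,2])<.065)&(L[:,2]>-.05); print(nm,m.sum()); Q.append(L[m])
    L=Q[0]  # outer surface seen from side
    from scipy.optimize import least_squares
    best=None
    for a0 in np.radians(range(0,180,15)):
        def f(x):
            a=np.array([np.cos(x[0]),0,np.sin(x[0])]); c=np.array([0,0,0])+x[1]*np.array([-np.sin(x[0]),0,np.cos(x[0])]); D=L-c; D=D-np.outer(D@a,a); return np.linalg.norm(D,axis=1)-.034
        r=least_squares(f,[a0,0],loss='soft_l1',f_scale=.003)
        if best is None or r.cost<best.cost: best=r
    x=best.x; a=np.array([np.cos(x[0]),0,np.sin(x[0])]); w=Rt.apply(a)
    if w[2]<0: a,w=-a,-w
    h=np.r_[Q[0],Q[1]]@a; print('axis tool',a.round(3),'world',w.round(3),'tilt',np.degrees(np.arccos(w[2])).round(1),'off',x[1].round(4),'cost',best.cost,'extent',np.percentile(h,[1,99]).round(4))
    return a
if __name__=='__main__': piv()
E
python3 piv.py
```

```text
side 812
top 751
axis tool [-0.419 -0.    -0.908] world [0.106 0.415 0.903] tilt 25.4 off 0.0031 cost 0.0010053928444499138 extent [-0.0497  0.0346]
```

```bash
python3 - <<'E'
from h import *; from plan import grasp
p,Rt,s=pose(); 
P,Rg=grasp((.4464,-.2058),65,-105,1,.054); print(rel(p,Rt,P+[0,0,.03],Rg),rel(p,Rt,P,Rg))
P2,R2=grasp((.4464,-.2058),40,-105,1,.045); print(rel(p,Rt,P2,R2), rel(P,Rg,P2,R2))
E
```

```text
(array([0.2781, 0.0446, 0.4638]), array([ 0.0026,  0.2792, -0.0025])) (array([0.3241, 0.0443, 0.5023]), array([ 0.0026,  0.2792, -0.0025]))
(array([0.3219, 0.0442, 0.5174]), array([ 0.0019,  0.0014, -0.003 ])) (array([-0.0085, -0.    ,  0.0128]), array([-0.    , -0.2778, -0.    ]))
```

Emit:
{"method": "jog_arm", "body": {
  "series": [
    [[0.05, 0.01, 0.08], [0, 0.09, 0], 0.6],
    [[0.09, 0.015, 0.16], [0, 0.18, 0], 0.6],
    [[0.14, 0.025, 0.24], [0.0026, 0.279, -0.0025], 0.6],
    [[0.19, 0.03, 0.32], [0.0026, 0.279, -0.0025], 0.6],
    [[0.24, 0.04, 0.4], [0.0026, 0.279, -0.0025], 0.6],
    [[0.278, 0.044, 0.464], [0.0026, 0.279, -0.0025], 0.6],
    [[0.278, 0.044, 0.464], [0.0026, 0.279, -0.0025], 0.6],
    [[0.278, 0.044, 0.464], [0.0026, 0.279, -0.0025], 0.6],
    [[0.293, 0.044, 0.477], [0.0026, 0.279, -0.0025], 0.6],
    [[0.308, 0.044, 0.49], [0.0026, 0.279, -0.0025], 0.6],
    [[0.318, 0.044, 0.497], [0.0026, 0.279, -0.0025], 0.6],
    [[0.324, 0.044, 0.502], [0.0026, 0.279, -0.0025], 0.6],
    [[0.324, 0.044, 0.502], [0.0026, 0.279, -0.0025], 0.6],
    [[0.324, 0.044, 0.502], [0.0026, 0.279, -0.0025], 0.6]
  ]
}}

```text
time_s: 17.65
eef_pos: [0.4443, -0.2136, 0.0371]
orientation: [0.132, 0.775, 0.594, -0.172]
force: [-0.1, 0.0, -2.5]
opening: 0.722
gripper_force: 24.9
```

```bash
python3 piv.py; python3 - <<'E'
from h import *; p,R_,s=pose(); print(p,s['force'],s['time_s'])
E
```

```text
side 784
top 197
axis tool [-0.427 -0.    -0.904] world [-0.001 -0.004  1.   ] tilt 0.3 off 0.0042 cost 0.001503003669068439 extent [-0.0539  0.0362]
[ 0.44429975 -0.21358803  0.03714499] [-0.46185578  0.37804586 -3.18459873] 17.75
```

Emit:
{"method": "jog_arm", "body": {
  "series": [
    [[0.002, 0, 0.004], [0, 0, 0], 0.6],
    [[0.002, 0, 0.004], [0, 0, 0], 0.6],
    [[0.002, 0, 0.004], [0, 0, 0], 1],
    [[0.002, 0, 0.004], [0, 0, 0], 1],
    [[0.002, 0, 0.004], [0, 0, 0], 1],
    [[0.002, 0, 0.004], [0, 0, 0], 1],
    [[0.002, 0, 0.004], [0, 0, 0], 1]
  ]
}}

```text
time_s: 18.62
eef_pos: [0.4442, -0.2134, 0.0348]
orientation: [0.132, 0.775, 0.594, -0.172]
force: [-1.2, -0.4, -0.0]
opening: 0.998
gripper_force: 0.0
```

```bash
python3 - <<'E'
from tin import *; from plan import grasp
t=tins({'A':(.446,-.206),'B':(.601,-.214)}); print(t)
p,Rt,s=pose(); print(p,s['opening'],s['time_s'],s['joint_positions'].round(3))
for T in [(.4464,-.2058),(.4444,-.2100)]:
  P2,R2=grasp(T,40,-105,1,.045); print(rel(p,Rt,P2,R2))
E
```

```text
{'A': [('top', [0.4433, -0.2098], 49), ('side', [0.4449, -0.2099], 212)], 'B': [('top', [0.6007, -0.2141], 80), ('side', [0.6022, -0.214], 151)]}
[ 0.44419991 -0.21341758  0.03472631] 1.0030941370085884 18.725 [-0.181  0.764  0.475  2.093  0.297  0.396 -0.359]
(array([-0.0104,  0.0003,  0.0091]), array([-1.000e-04, -2.775e-01, -0.000e+00]))
(array([-0.0187, -0.0014,  0.013 ]), array([-1.000e-04, -2.775e-01, -0.000e+00]))
```

Emit:
{"method": "jog_arm", "body": {
  "series": [
    [[-0.006, 0, 0.004], [0, -0.09, 0], 1],
    [[-0.012, 0, 0.008], [0, -0.18, 0], 1],
    [[-0.0187, -0.001, 0.013], [0, -0.278, 0], 1],
    [[-0.0187, -0.001, 0.013], [0, -0.278, 0], 1],
    [[-0.0187, -0.001, 0.013], [0, -0.278, 0], 1],
    [[-0.0187, -0.001, 0.013], [0, -0.278, 0], 0.5],
    [[-0.0187, -0.001, 0.013], [0, -0.278, 0], 0.5],
    [[-0.0187, -0.001, 0.013], [0, -0.278, 0], 0.5],
    [[-0.0187, -0.001, 0.013], [0, -0.278, 0], 0.5],
    [[-0.0187, -0.001, 0.013], [0, -0.278, 0], 0.5],
    [[-0.0187, -0.001, 0.013], [0, -0.278, 0], 0.5],
    [[-0.0187, -0.001, 0.013], [0, -0.278, 0], 0.5]
  ],
  "force": 58
}}

```text
time_s: 20.23
eef_pos: [0.4412, -0.2246, 0.0335]
orientation: [0.258, 0.719, 0.551, -0.336]
force: [2.0, 0.2, 5.4]
opening: 0.722
gripper_force: 58.0
```

Emit:
{"method": "jog_arm", "body": {
  "series": [
    [[-0.05, 0, -0.05], [0, 0, 0], 0.5],
    [[-0.11, -0.01, -0.14], [0, 0, 0], 0.5],
    [[-0.18, -0.02, -0.24], [0, 0, 0], 0.5],
    [[-0.24, -0.04, -0.36], [0, 0, 0], 0.5],
    [[-0.306, -0.053, -0.507], [0, 0, 0], 0.5],
    [[-0.306, -0.053, -0.507], [0, 0, 0], 0.5],
    [[-0.306, -0.053, -0.507], [0, 0, 0], 0.5],
    [[-0.306, -0.053, -0.507], [0, 0, 0], 0.5],
    [[-0.306, -0.053, -0.507], [0, 0, 0], 0.5],
    [[-0.306, -0.053, -0.507], [0, 0, 0], 0.5]
  ]
}}

```text
time_s: 21.48
eef_pos: [0.4395, -0.1249, 0.3121]
orientation: [0.257, 0.719, 0.551, -0.337]
force: [-0.7, 0.7, -2.7]
opening: 0.719
gripper_force: 58.0
```

```bash
python3 - <<'E'
from weigh import *; from s3 import *; from piv import piv
weigh(6); a=piv()
p,Rt,s=pose(); print(p.round(4),s['gripper_force'],s['opening'])
Rg,Rp,P,_,_=pour(-105,-75,90,135,np.array([.478,.141,.145])); P=P+[0,0,.005]; rv=(Rt.inv()*Rp).as_rotvec(); print(rv/(np.pi/2))
for f,Q in [(.25,P+[0,-.15,.2]),(.5,P+[0,-.05,.12]),(.7,P)]: print(f,rel(p,Rt,Q,Rt*R.from_rotvec(rv*f)))
E
```

```text
F [-0.09 -0.04 -3.  ] sd [0.42 0.47 0.53] M [ 1.238 -0.281 -0.005] qv 0.0031 t 21.725
side 869
top 615
axis tool [-0.783 -0.    -0.622] world [-0.006 -0.025  1.   ] tilt 1.5 off -0.0016 cost 0.0012115323252725764 extent [-0.0451  0.0414]
[ 0.4401 -0.1245  0.3128] 57.99880678765476 0.7199416253359225
[ 0.21437578  1.42699526 -0.44744206]
0.25 (array([ 0.1122, -0.0299, -0.3109]), array([ 0.0536,  0.3567, -0.1119]))
0.5 (array([ 0.3589, -0.0817, -0.3562]), array([ 0.1072,  0.7135, -0.2237]))
0.7 (array([ 0.6049, -0.1076, -0.2761]), array([ 0.1501,  0.9989, -0.3132]))
```

Emit:
{"method": "jog_arm", "body": {
  "series": [
    [[0.03, -0.01, -0.1], [0.013, 0.09, -0.028], 0.5],
    [[0.05, -0.02, -0.18], [0.026, 0.18, -0.056], 0.5],
    [[0.08, -0.025, -0.25], [0.039, 0.27, -0.084], 0.5],
    [[0.112, -0.03, -0.311], [0.054, 0.357, -0.112], 0.5],
    [[0.17, -0.045, -0.32], [0.067, 0.446, -0.14], 0.5],
    [[0.24, -0.06, -0.33], [0.08, 0.535, -0.168], 0.5],
    [[0.3, -0.07, -0.34], [0.093, 0.625, -0.196], 0.5],
    [[0.359, -0.082, -0.356], [0.107, 0.714, -0.224], 0.5],
    [[0.44, -0.09, -0.33], [0.12, 0.8, -0.25], 0.5],
    [[0.52, -0.1, -0.3], [0.135, 0.9, -0.282], 0.5],
    [[0.605, -0.108, -0.276], [0.15, 0.999, -0.313], 0.5],
    [[0.605, -0.108, -0.276], [0.15, 0.999, -0.313], 0.5],
    [[0.605, -0.108, -0.276], [0.15, 0.999, -0.313], 0.5],
    [[0.605, -0.108, -0.276], [0.15, 0.999, -0.313], 0.5]
  ]
}}

```text
time_s: 23.58
eef_pos: [0.4668, 0.1797, 0.1726]
orientation: [-0.357, 0.624, 0.676, 0.162]
force: [0.9, 0.5, -4.0]
opening: 0.719
gripper_force: 58.0
```

Emit:
{"method": "jog_arm", "body": {
  "series": [
    [[0, 0, 0], [0.013, 0.09, -0.026], 0.5],
    [[0, 0, 0], [0.026, 0.18, -0.052], 0.5],
    [[-0.003, 0, 0], [0.039, 0.27, -0.08], 0.5],
    [[-0.005, 0, 0], [0.05, 0.35, -0.105], 0.5],
    [[-0.005, 0, 0.004], [0.063, 0.431, -0.13], 0.5],
    [[-0.005, 0, 0.004], [0.063, 0.431, -0.13], 0.5],
    [[-0.005, 0, 0.004], [0.063, 0.431, -0.13], 0.5],
    [[-0.005, 0, 0.004], [0.063, 0.431, -0.13], 0.5],
    [[-0.015, 0, 0.004], [0.063, 0.45, -0.13], 0.5],
    [[0.01, 0, 0.004], [0.063, 0.42, -0.13], 0.5],
    [[-0.015, 0, 0.004], [0.063, 0.45, -0.13], 0.5],
    [[-0.005, 0, 0.004], [0.063, 0.45, -0.13], 0.5],
    [[-0.005, 0, 0.004], [0.063, 0.45, -0.13], 0.5],
    [[-0.005, 0, 0.004], [0.063, 0.45, -0.13], 0.5],
    [[-0.005, 0, 0.004], [0.063, 0.45, -0.13], 0.5]
  ]
}}

```text
time_s: 25.45
eef_pos: [0.4649, 0.179, 0.1668]
orientation: [0.582, -0.442, -0.574, -0.369]
force: [-0.3, 0.4, -1.1]
opening: 0.718
gripper_force: 58.0
```

```bash
python3 - <<'E'
from weigh import *; from s3 import *; from piv import piv
weigh(4)
p,Rt,s=pose(); print(p.round(4)); a=Rt.apply([-.766,0,-.643]); print('tilt',np.degrees(np.arccos(a[2])))
Rg,Rp,P,_,_=pour(-105,-75,90,135,np.array([.478,.141,.145])); rv=(Rt.inv()*Rg).as_rotvec()
for f,Q in [(.3,P),(.5,P+[0,-.05,.12]),(.68,P+[0,-.15,.2])]: print(f,rel(p,Rt,Q,Rt*R.from_rotvec(rv*f)))
E
```

```text
F [-0.24  0.22 -1.59] sd [0.18 0.33 0.45] M [-1.232 -0.37  -0.   ] qv 0.0023 t 25.6
[0.4649 0.1789 0.1666]
tilt 136.87438661951646
0.3 (array([-0.0038,  0.0023,  0.0002]), array([-0.067 , -0.4343,  0.1321]))
0.5 (array([ 0.2272, -0.0531, -0.1056]), array([-0.1116, -0.7239,  0.2202]))
0.68 (array([ 0.3707, -0.1348, -0.3014]), array([-0.1518, -0.9845,  0.2995]))
```

Emit:
{"method": "jog_arm", "body": {
  "series": [
    [[-0.001, 0, 0], [-0.017, -0.108, 0.033], 0.5],
    [[-0.002, 0, 0], [-0.034, -0.217, 0.066], 0.5],
    [[-0.003, 0, 0], [-0.05, -0.325, 0.1], 0.5],
    [[-0.004, 0, 0], [-0.067, -0.434, 0.132], 0.5],
    [[0.08, -0.015, -0.035], [-0.08, -0.53, 0.16], 0.5],
    [[0.15, -0.035, -0.07], [-0.096, -0.625, 0.19], 0.5],
    [[0.227, -0.053, -0.106], [-0.112, -0.724, 0.22], 0.5],
    [[0.28, -0.085, -0.18], [-0.13, -0.82, 0.25], 0.5],
    [[0.33, -0.11, -0.24], [-0.143, -0.92, 0.28], 0.5],
    [[0.371, -0.135, -0.301], [-0.154, -1.0, 0.304], 0.5],
    [[0.371, -0.135, -0.301], [-0.154, -1.0, 0.304], 0.5],
    [[0.371, -0.135, -0.301], [-0.154, -1.0, 0.304], 0.5]
  ]
}}

```text
time_s: 27.1
eef_pos: [0.4647, 0.0302, 0.3635]
orientation: [-0.025, 0.741, 0.66, -0.122]
force: [0.9, -0.1, -2.3]
opening: 0.723
gripper_force: 58.0
```

Emit:
{"method": "jog_arm", "body": {
  "series": [
    [[-0.06, 0.003, 0.026], [-0.015, -0.09, 0.028], 0.5],
    [[-0.12, 0.006, 0.052], [-0.03, -0.18, 0.056], 0.5],
    [[-0.18, 0.009, 0.08], [-0.044, -0.27, 0.084], 0.5],
    [[-0.24, 0.012, 0.105], [-0.06, -0.36, 0.112], 0.5],
    [[-0.288, 0.014, 0.129], [-0.073, -0.448, 0.139], 0.5],
    [[-0.288, 0.014, 0.129], [-0.073, -0.448, 0.139], 0.5],
    [[-0.288, 0.014, 0.129], [-0.073, -0.448, 0.139], 0.5],
    [[-0.288, 0.014, 0.129], [-0.073, -0.448, 0.139], 0.5],
    [[-0.288, 0.014, 0.129], [-0.073, -0.448, 0.139], 0.5],
    [[-0.288, 0.014, 0.129], [-0.073, -0.448, 0.139], 0.5],
    [[-0.288, 0.014, 0.129], [-0.073, -0.448, 0.139], 0.5],
    [[-0.288, 0.014, 0.129], [-0.073, -0.448, 0.139], 0.5],
    [[-0.288, 0.014, 0.129], [-0.073, -0.448, 0.139], 0.5]
  ]
}}

```text
time_s: 28.72
eef_pos: [0.4447, -0.1213, 0.3223]
orientation: [0.26, 0.72, 0.55, -0.333]
force: [0.3, 0.5, -1.5]
opening: 0.716
gripper_force: 58.0
```

```bash
python3 - <<'E'
from weigh import *; from s3 import *; from piv import piv
weigh(12); a=piv()
p,Rt,s=pose(); print(p.round(4),s['time_s'])
t,d=env.read_camera('top'); w=env.read_camera('side')[0]; g=p-.019*Rt.as_matrix()[:,2]; v=proj('top',[g+[0,0,.04]])[0].astype(int)
save('m2.png',np.hstack([cv2.resize(t[v[1]-30:v[1]+30,v[0]-40:v[0]+40],(400,400),interpolation=2),cv2.resize(w[150:250,260:380],(400,400),interpolation=2)]))
# place on pad (.42,-.372)
P,Rg=grasp((.425,-.372),40,-105,1,.046); print(rel(p,Rt,P+[0,0,.1],Rg),rel(p,Rt,P,Rg))
E
```

```text
F [ 0.11  0.25 -1.38] sd [0.5  0.51 0.5 ] M [ 0.906 -0.171 -0.016] qv 0.0013 t 29.275
side 883
top 622
axis tool [-0.783 -0.    -0.622] world [-0.014 -0.024  1.   ] tilt 1.6 off -0.0017 cost 0.001223488986952232 extent [-0.0457  0.0409]
[ 0.4447 -0.1214  0.3223] 29.375
(array([-0.047 ,  0.0893,  0.6437]), array([ 0.0027,  0.0001, -0.0036])) (array([0.1062, 0.0879, 0.7722]), array([ 0.0027,  0.0001, -0.0036]))
```

View pics/m2.png

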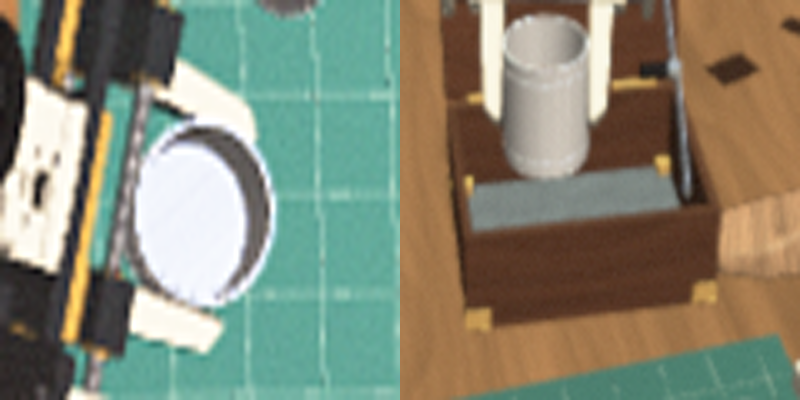

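Emit:
{"method": "jog_arm", "body": {
  "series": [
    [[-0.006, 0.011, 0.08], [0, 0, 0], 0.5],
    [[-0.012, 0.022, 0.16], [0, 0, 0], 0.5],
    [[-0.018, 0.033, 0.24], [0, 0, 0], 0.5],
    [[-0.024, 0.044, 0.32], [0, 0, 0], 0.5],
    [[-0.03, 0.055, 0.4], [0, 0, 0], 0.5],
    [[-0.036, 0.066, 0.48], [0, 0, 0], 0.5],
    [[-0.042, 0.078, 0.56], [0.0027, 0, -0.0036], 0.5],
    [[-0.047, 0.089, 0.644], [0.0027, 0, -0.0036], 0.5],
    [[0.0, 0.088, 0.684], [0.0027, 0, -0.0036], 0.5],
    [[0.04, 0.088, 0.717], [0.0027, 0, -0.0036], 0.5],
    [[0.07, 0.088, 0.742], [0.0027, 0, -0.0036], 0.5],
    [[0.09, 0.088, 0.759], [0.0027, 0, -0.0036], 0.5],
    [[0.1, 0.088, 0.767], [0.0027, 0, -0.0036], 0.5],
    [[0.106, 0.088, 0.772], [0.0027, 0, -0.0036], 0.5],
    [[0.106, 0.088, 0.772], [0.0027, 0, -0.0036], 0.5],
    [[0.106, 0.088, 0.772], [0.0027, 0, -0.0036], 0.5]
  ]
}}

```text
time_s: 31.48
eef_pos: [0.4215, -0.3862, 0.0345]
orientation: [0.258, 0.719, 0.551, -0.335]
force: [1.1, 0.4, -0.4]
opening: 0.718
gripper_force: 58.0
```

```bash
python3 - <<'E'
from weigh import *
weigh(3); p,Rt,s=pose(); print(p.round(4),(p-.019*Rt.as_matrix()[:,2]).round(4),s['joint_positions'].round(2))
E
python3 piv.py
```

```text
F [ 0.1  -0.26 -1.24] sd [0.8  0.69 0.62] M [ 0.905 -0.187 -0.013] qv 0.0016 t 31.575
[ 0.4214 -0.3861  0.0344] [ 0.4252 -0.3721  0.0466] [-0.26  1.11  0.87  2.05  0.53  0.23 -0.54]
side 1081
top 373
axis tool [-0.74  -0.    -0.673] world [0.01  0.039 0.999] tilt 2.3 off 0.0002 cost 0.004004398375744561 extent [-0.0485  0.0418]
```

Emit:
{"method": "jog_arm", "body": {
  "series": [
    [[0.003, 0, 0.0026], [0, 0, 0], 0.5],
    [[0.003, 0, 0.0026], [0, 0, 0], 0.5],
    [[0.003, 0, 0.0026], [0, 0, 0], 1],
    [[0.003, 0, 0.0026], [0, 0, 0], 1],
    [[0.003, 0, 0.0026], [0, 0, 0], 1],
    [[0.003, 0, 0.0026], [0, 0, 0], 1],
    [[0.003, 0, 0.0026], [0, 0, 0], 1],
    [[0, 0, -0.06], [0, 0, 0], 1],
    [[-0.01, 0, -0.15], [0, 0, 0], 1],
    [[-0.05, 0, -0.25], [0, 0, 0], 1],
    [[-0.15, 0, -0.32], [0, 0, 0], 1],
    [[-0.25, 0, -0.4], [0, 0, 0], 1],
    [[-0.25, 0, -0.4], [0, 0, 0], 1],
    [[-0.25, 0, -0.4], [0, 0, 0], 1]
  ]
}}

```text
time_s: 33.42
eef_pos: [0.4398, -0.3152, 0.2576]
orientation: [0.257, 0.719, 0.552, -0.335]
force: [0.6, 0.7, -1.0]
opening: 1.0
gripper_force: 0.0
```

```bash
python3 - <<'E'
from tin import *; from plan import grasp
t=tins({'A':(.425,-.372),'B':(.601,-.214)}); print(t)
p,Rt,s=pose(); print(p.round(3),s['time_s'],s['joint_positions'].round(2))
for r in env.silhouettes('side','tin_a')[:5]: print(r['confidence'],r['rect'])
T=np.mean([x[1] for x in t['B']],0); print(T)
P,Rg=grasp(T,40,-90,1,.045); z=Rg.as_matrix()[:,2]; Pp=P-.1*z+[0,0,.05]
print(rel(p,Rt,[.56,-.1,.27],Rg),rel(p,Rt,Pp,Rg)); print(rel(Pp,Rg,P,Rg),Pp)
E
```

```text
{'A': [('top', [0.425, -0.3713], 84), ('side', [0.4243, -0.3718], 191)], 'B': [('top', [0.6007, -0.2141], 56), ('side', [0.6025, -0.214], 154)]}
[ 0.44  -0.315  0.257] 33.525 [-0.45  0.65  0.9   1.94  0.54  0.78 -0.33]
0.83 [247.5, 357.6, 31.8, 46.4]
0.63 [251.3, 318.9, 30.2, 39.4]
0.62 [319.9, 325.0, 21.4, 36.8]
[ 0.6016  -0.21405]
(array([ 0.2863,  0.1214, -0.3834]), array([-0.1289, -0.0002, -0.1055])) (array([ 0.4236,  0.2294, -0.1651]), array([-0.1289, -0.0002, -0.1055]))
(array([ 0.0766, -0.    ,  0.2643]), array([0., 0., 0.])) [ 0.6016    -0.1520004  0.1470658]
```

Emit:
{"method": "jog_arm", "body": {
  "series": [
    [[0.06, 0.025, -0.08], [-0.03, 0, -0.025], 1],
    [[0.12, 0.05, -0.16], [-0.06, 0, -0.05], 1],
    [[0.18, 0.075, -0.24], [-0.09, 0, -0.075], 1],
    [[0.23, 0.1, -0.31], [-0.12, 0, -0.1], 1],
    [[0.286, 0.121, -0.383], [-0.129, 0, -0.105], 1],
    [[0.34, 0.16, -0.31], [-0.129, 0, -0.105], 1],
    [[0.38, 0.2, -0.24], [-0.129, 0, -0.105], 1],
    [[0.424, 0.229, -0.165], [-0.129, 0, -0.105], 1],
    [[0.424, 0.229, -0.165], [-0.129, 0, -0.105], 1],
    [[0.424, 0.229, -0.165], [-0.129, 0, -0.105], 1],
    [[0.424, 0.229, -0.165], [-0.129, 0, -0.105], 1]
  ]
}}

```text
time_s: 34.95
eef_pos: [0.6031, -0.1519, 0.1501]
orientation: [0.301, 0.642, 0.64, -0.297]
force: [0.0, -1.0, -0.4]
opening: 1.001
gripper_force: 0.0
```

```bash
python3 - <<'E'
from tin import *; from plan import grasp
t=tins({'B':(.601,-.214)}); print(t)
p,Rt,s=pose(); print(p.round(4),s['joint_positions'].round(2))
P,Rg=grasp((.6016,-.214),40,-90,1,.045); print(rel(p,Rt,P,Rg))
print('up',(Rg.inv().apply([-.08,.08,.28])/.5).round(4))
E
```

```text
{'B': [('top', [0.6006, -0.2141], 82), ('side', [0.6024, -0.2141], 143)]}
[ 0.603  -0.1519  0.15  ] [-0.61  0.9   0.75  1.74  0.45  0.78 -0.41]
(array([ 0.0809, -0.0043,  0.2682]), array([ 0.0027, -0.0002, -0.0028]))
up [-0.3261 -0.16   -0.4825]
```

Emit:
{"method": "jog_arm", "body": {
  "series": [
    [[0.03, -0.003, 0.08], [0, 0, 0], 1],
    [[0.05, -0.004, 0.16], [0.0027, 0, -0.0028], 1],
    [[0.07, -0.004, 0.23], [0.0027, 0, -0.0028], 1],
    [[0.081, -0.004, 0.268], [0.0027, 0, -0.0028], 1],
    [[0.081, -0.004, 0.268], [0.0027, 0, -0.0028], 1],
    [[0.081, -0.004, 0.268], [0.0027, 0, -0.0028], 0.5],
    [[0.081, -0.004, 0.268], [0.0027, 0, -0.0028], 0.5],
    [[0.081, -0.004, 0.268], [0.0027, 0, -0.0028], 0.5],
    [[0.081, -0.004, 0.268], [0.0027, 0, -0.0028], 0.5],
    [[0.081, -0.004, 0.268], [0.0027, 0, -0.0028], 0.5],
    [[0.081, -0.004, 0.268], [0.0027, 0, -0.0028], 0.5],
    [[0.081, -0.004, 0.268], [0.0027, 0, -0.0028], 0.5]
  ],
  "force": 58
}}

```text
time_s: 36.55
eef_pos: [0.6024, -0.2286, 0.0325]
orientation: [0.299, 0.64, 0.641, -0.299]
force: [2.0, 4.4, 6.5]
opening: 0.71
gripper_force: 58.0
```

Emit:
{"method": "jog_arm", "body": {
  "series": [
    [[-0.05, 0, -0.05], [0, 0, 0], 0.5],
    [[-0.11, -0.03, -0.14], [0, 0, 0], 0.5],
    [[-0.18, -0.07, -0.24], [0, 0, 0], 0.5],
    [[-0.24, -0.11, -0.36], [0, 0, 0], 0.5],
    [[-0.326, -0.16, -0.482], [0, 0, 0], 0.5],
    [[-0.326, -0.16, -0.482], [0, 0, 0], 0.5],
    [[-0.326, -0.16, -0.482], [0, 0, 0], 0.5],
    [[-0.326, -0.16, -0.482], [0, 0, 0], 0.5],
    [[-0.326, -0.16, -0.482], [0, 0, 0], 0.5],
    [[-0.326, -0.16, -0.482], [0, 0, 0], 0.5]
  ]
}}

```text
time_s: 37.8
eef_pos: [0.5212, -0.1495, 0.3106]
orientation: [0.298, 0.641, 0.641, -0.301]
force: [-0.9, 0.1, -3.5]
opening: 0.711
gripper_force: 58.0
```

```bash
python3 - <<'E'
from weigh import *; from s3 import *; from piv import piv
weigh(6); a=piv()
p,Rt,s=pose(); print(p.round(4),s['gripper_force'],s['opening'],s['joint_positions'].round(2))
Rg,Rp,P,_,_=pour(-90,-60,90,135,np.array([.478,.141,.145])); P=P+[0,0,.005]; rv=(Rt.inv()*Rp).as_rotvec(); print(rv/(np.pi/2),P)
for f,Q in [(.25,P+[0,-.15,.2]),(.5,P+[0,-.07,.15]),(.66,P)]: print(f,rel(p,Rt,Q,Rt*R.from_rotvec(rv*f)),body_ok(Q,Rt*R.from_rotvec(rv*f)))
E
```

```text
F [-0.27 -0.18 -3.61] sd [0.4  0.43 0.29] M [ 1.284  0.028 -0.01 ] qv 0.0035 t 38.05
side 835
top 594
axis tool [-0.783 -0.    -0.623] world [ 0.002 -0.025  1.   ] tilt 1.5 off -0.001 cost 0.0012705029735309756 extent [-0.0441  0.0422]
[ 0.5215 -0.1492  0.3116] 57.99891429953277 0.7077319713210674 [-0.76  0.58  0.86  1.81  0.54  0.99 -0.31]
[ 0.01526501  1.49027891 -0.34765547] [0.45996945 0.17679381 0.16968453]
0.25 (array([ 0.1372, -0.1238, -0.3442]), array([ 0.0038,  0.3726, -0.0869])) True
0.5 (array([ 0.3166, -0.1237, -0.4026]), array([ 0.0076,  0.7451, -0.1738])) True
0.66 (array([ 0.6365, -0.1232, -0.3172]), array([ 0.0101,  0.9836, -0.2295])) True
```

Emit:
{"method": "jog_arm", "body": {
  "series": [
    [[0.03, -0.03, -0.09], [0.001, 0.093, -0.022], 0.5],
    [[0.06, -0.06, -0.18], [0.002, 0.186, -0.044], 0.5],
    [[0.1, -0.09, -0.27], [0.003, 0.28, -0.065], 0.5],
    [[0.137, -0.124, -0.344], [0.004, 0.373, -0.087], 0.5],
    [[0.18, -0.124, -0.36], [0.005, 0.466, -0.11], 0.5],
    [[0.22, -0.124, -0.37], [0.006, 0.56, -0.13], 0.5],
    [[0.27, -0.124, -0.39], [0.007, 0.65, -0.152], 0.5],
    [[0.317, -0.124, -0.403], [0.008, 0.745, -0.174], 0.5],
    [[0.4, -0.124, -0.38], [0.008, 0.81, -0.19], 0.5],
    [[0.48, -0.124, -0.36], [0.009, 0.87, -0.203], 0.5],
    [[0.56, -0.124, -0.34], [0.01, 0.93, -0.217], 0.5],
    [[0.636, -0.123, -0.317], [0.01, 0.984, -0.23], 0.5],
    [[0.636, -0.123, -0.317], [0.01, 0.984, -0.23], 0.5],
    [[0.636, -0.123, -0.317], [0.01, 0.984, -0.23], 0.5],
    [[0.636, -0.123, -0.317], [0.01, 0.984, -0.23], 0.5]
  ]
}}

```text
time_s: 40.02
eef_pos: [0.4611, 0.1763, 0.1718]
orientation: [-0.287, 0.555, 0.759, 0.182]
force: [-0.3, 0.4, -2.8]
opening: 0.71
gripper_force: 58.0
```

```bash
python3 - <<'E'
from h import *; from s3 import *
p,Rt,s=pose(); a=Rt.apply([-.783,0,-.623]); print(p.round(4),'tilt',np.degrees(np.arccos(a[2])),s['joint_positions'].round(2),s['time_s'])
Rg,Rp,P,aT,mT=pour(-90,-60,90,135,np.array([.478,.141,.145])); print(rel(p,Rt,P+[0,0,.005],Rp))
rv=(Rp.inv()*Rg).as_rotvec(); p=P+[0,0,.005]
for f,Q in [(.34,P),(.5,P+[0,-.07,.15]),(.66,P+[0,-.15,.2])]: print(f,rel(p,Rp,Q,Rp*R.from_rotvec(rv*f)))
print(rel(P+[0,-.15,.2],Rp*R.from_rotvec(rv*.66),np.array([.521,-.149,.31]),Rg))
E
```

```text
[0.4611 0.1763 0.1718] tilt 91.18947831947358 [-0.24  0.62  0.34  1.9  -0.88  1.21  0.95] 40.025
(array([-0.0014, -0.0017,  0.0044]), array([ 0.0056,  0.5079, -0.1153]))
0.34 (array([-0.0099, -0.0011,  0.0008]), array([-0.0057, -0.5067,  0.1177]))
0.5 (array([ 0.2831, -0.0235, -0.1517]), array([-0.0084, -0.7452,  0.1731]))
0.66 (array([ 0.3773, -0.0761, -0.3065]), array([-0.0111, -0.9836,  0.2285]))
(array([-0.3585,  0.0752,  0.1275]), array([-0.0057, -0.5067,  0.1177]))
```

Tip, return upright and weigh.

Emit:
{"method": "jog_arm", "body": {
  "series": [
    [[0, 0, 0], [0.001, 0.1, -0.023], 0.5],
    [[0, 0, 0.001], [0.002, 0.2, -0.046], 0.5],
    [[0, 0, 0.002], [0.003, 0.3, -0.07], 0.5],
    [[0, 0, 0.003], [0.004, 0.4, -0.092], 0.5],
    [[-0.001, -0.001, 0.004], [0.0056, 0.508, -0.115], 0.5],
    [[-0.001, -0.001, 0.004], [0.0056, 0.508, -0.115], 0.5],
    [[-0.001, -0.001, 0.004], [0.0056, 0.508, -0.115], 0.5],
    [[-0.001, -0.001, 0.004], [0.0056, 0.508, -0.115], 0.5],
    [[-0.001, -0.001, 0.004], [0.0056, 0.508, -0.115], 0.5],
    [[-0.015, -0.001, 0.004], [0.0056, 0.52, -0.115], 0.5],
    [[0.01, -0.001, 0.004], [0.0056, 0.49, -0.115], 0.5],
    [[-0.015, -0.001, 0.004], [0.0056, 0.52, -0.115], 0.5],
    [[-0.001, -0.001, 0.004], [0.0056, 0.508, -0.115], 0.5],
    [[-0.001, -0.001, 0.004], [0.0056, 0.508, -0.115], 0.5],
    [[-0.001, -0.001, 0.004], [0.0056, 0.508, -0.115], 0.5],
    [[-0.001, -0.001, 0.004], [0.0056, 0.508, -0.115], 0.5]
  ]
}}

```text
time_s: 42.02
eef_pos: [0.4592, 0.1774, 0.1683]
orientation: [-0.545, 0.371, 0.633, 0.404]
force: [0.3, 0.1, -1.0]
opening: 0.712
gripper_force: 58.0
```

Emit:
{"method": "jog_arm", "body": {
  "series": [
    [[-0.002, 0, 0], [-0.001, -0.1, 0.023], 0.5],
    [[-0.004, 0, 0], [-0.002, -0.2, 0.046], 0.5],
    [[-0.006, 0, 0], [-0.003, -0.3, 0.07], 0.5],
    [[-0.008, 0, 0], [-0.004, -0.4, 0.092], 0.5],
    [[-0.01, -0.001, 0.001], [-0.006, -0.507, 0.118], 0.5],
    [[0.06, -0.006, -0.04], [-0.006, -0.57, 0.132], 0.5],
    [[0.14, -0.012, -0.08], [-0.007, -0.63, 0.146], 0.5],
    [[0.21, -0.018, -0.12], [-0.008, -0.69, 0.16], 0.5],
    [[0.283, -0.024, -0.152], [-0.008, -0.745, 0.173], 0.5],
    [[0.315, -0.042, -0.21], [-0.009, -0.83, 0.192], 0.5],
    [[0.35, -0.06, -0.26], [-0.01, -0.91, 0.21], 0.5],
    [[0.377, -0.076, -0.306], [-0.011, -0.984, 0.2285], 0.5],
    [[0.377, -0.076, -0.306], [-0.011, -0.984, 0.2285], 0.5],
    [[0.377, -0.076, -0.306], [-0.011, -0.984, 0.2285], 0.5]
  ]
}}

```text
time_s: 43.78
eef_pos: [0.4591, 0.028, 0.3619]
orientation: [-0.007, 0.647, 0.76, -0.057]
force: [-0.6, -0.2, -1.4]
opening: 0.71
gripper_force: 58.0
```

Emit:
{"method": "jog_arm", "body": {
  "series": [
    [[-0.072, 0.015, 0.025], [-0.001, -0.1, 0.023], 0.5],
    [[-0.144, 0.03, 0.05], [-0.002, -0.2, 0.046], 0.5],
    [[-0.216, 0.045, 0.075], [-0.003, -0.3, 0.07], 0.5],
    [[-0.288, 0.06, 0.1], [-0.004, -0.4, 0.092], 0.5],
    [[-0.358, 0.075, 0.1275], [-0.006, -0.507, 0.118], 0.5],
    [[-0.358, 0.075, 0.1275], [-0.006, -0.507, 0.118], 0.5],
    [[-0.358, 0.075, 0.1275], [-0.006, -0.507, 0.118], 0.5],
    [[-0.358, 0.075, 0.1275], [-0.006, -0.507, 0.118], 0.5],
    [[-0.358, 0.075, 0.1275], [-0.006, -0.507, 0.118], 0.5],
    [[-0.358, 0.075, 0.1275], [-0.006, -0.507, 0.118], 0.5],
    [[-0.358, 0.075, 0.1275], [-0.006, -0.507, 0.118], 0.5],
    [[-0.358, 0.075, 0.1275], [-0.006, -0.507, 0.118], 0.5],
    [[-0.358, 0.075, 0.1275], [-0.006, -0.507, 0.118], 0.5]
  ]
}}

```text
time_s: 45.4
eef_pos: [0.5205, -0.1482, 0.3076]
orientation: [0.297, 0.64, 0.641, -0.3]
force: [-0.5, -0.1, -0.7]
opening: 0.709
gripper_force: 58.0
```

```bash
python3 - <<'E'
from weigh import *; from s3 import *; from tin import tins
weigh(12)
p,Rt,s=pose(); print(p.round(4),s['time_s'],s['orientation'].round(3))
t,d=env.read_camera('top'); w=env.read_camera('side')[0]; g=p-.019*Rt.as_matrix()[:,2]; v=proj('top',[g+[0,0,.04]])[0].astype(int)
save('m3.png',np.hstack([cv2.resize(t[v[1]-30:v[1]+30,v[0]-40:v[0]+40],(400,400),interpolation=2),cv2.resize(w[150:250,260:380],(400,400),interpolation=2)]))
print(tins({'A':(.425,-.372)}))
P,Rg=grasp((.563,-.372),40,-90,1,.046); print(rel(p,Rt,P+[0,0,.1],Rg),rel(p,Rt,P,Rg))
E
```

```text
F [-0.02 -0.17 -1.33] sd [0.63 0.29 0.45] M [ 0.954  0.059 -0.006] qv 0.0023 t 45.95
[ 0.5205 -0.1483  0.3076] 45.95 [ 0.297  0.64   0.641 -0.3  ]
{'A': [('top', [0.4248, -0.3714], 87), ('side', [0.4243, -0.3716], 189)]}
(array([-0.0403,  0.087 ,  0.5883]), array([-0.0023,  0.    ,  0.0018])) (array([0.113 , 0.0879, 0.7168]), array([-0.0023,  0.    ,  0.0018]))
```

View pics/m3.png

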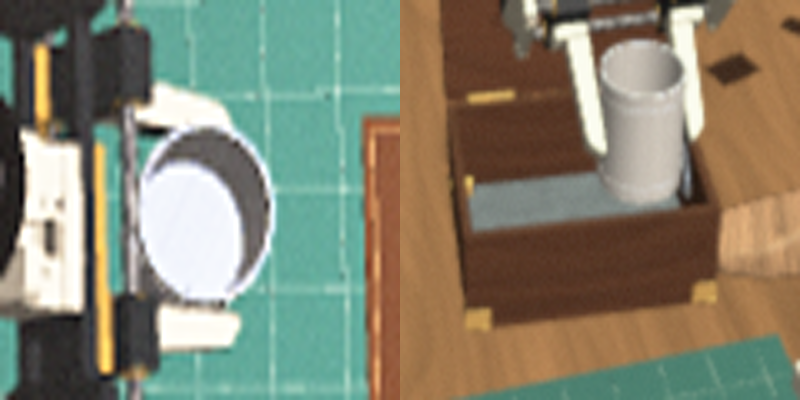

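Emit:
{"method": "jog_arm", "body": {
  "series": [
    [[-0.005, 0.011, 0.08], [0, 0, 0], 0.5],
    [[-0.01, 0.022, 0.16], [0, 0, 0], 0.5],
    [[-0.016, 0.033, 0.24], [0, 0, 0], 0.5],
    [[-0.022, 0.044, 0.32], [0, 0, 0], 0.5],
    [[-0.027, 0.06, 0.4], [0, 0, 0], 0.5],
    [[-0.033, 0.075, 0.5], [-0.0023, 0, 0.0018], 0.5],
    [[-0.04, 0.087, 0.588], [-0.0023, 0, 0.0018], 0.5],
    [[-0.04, 0.087, 0.588], [-0.0023, 0, 0.0018], 0.5],
    [[0.0, 0.088, 0.622], [-0.0023, 0, 0.0018], 0.5],
    [[0.04, 0.088, 0.656], [-0.0023, 0, 0.0018], 0.5],
    [[0.075, 0.088, 0.685], [-0.0023, 0, 0.0018], 0.5],
    [[0.095, 0.088, 0.702], [-0.0023, 0, 0.0018], 0.5],
    [[0.106, 0.088, 0.711], [-0.0023, 0, 0.0018], 0.5],
    [[0.113, 0.088, 0.717], [-0.0023, 0, 0.0018], 0.5],
    [[0.113, 0.088, 0.717], [-0.0023, 0, 0.0018], 0.5],
    [[0.113, 0.088, 0.717], [-0.0023, 0, 0.0018], 0.5]
  ]
}}

```text
time_s: 48.15
eef_pos: [0.5633, -0.3869, 0.0345]
orientation: [0.299, 0.641, 0.641, -0.299]
force: [0.2, -0.5, -1.8]
opening: 0.711
gripper_force: 58.0
```

```bash
python3 - <<'E'
from weigh import *
weigh(3); p,Rt,s=pose(); print((p-.019*Rt.as_matrix()[:,2]).round(4),s['joint_positions'].round(2))
E
```

```text
F [ 0.09 -0.03 -1.59] sd [0.29 0.38 0.14] M [0.955 0.059 0.004] qv 0.0029 t 48.25
[ 0.5632 -0.3723  0.0465] [-0.27  1.13  0.85  1.84  0.52  0.24 -0.38]
```

Emit:
{"method": "jog_arm", "body": {
  "series": [
    [[0.003, 0, 0.0026], [0, 0, 0], 0.5],
    [[0.003, 0, 0.0026], [0, 0, 0], 0.5],
    [[0.003, 0, 0.0026], [0, 0, 0], 1],
    [[0.003, 0, 0.0026], [0, 0, 0], 1],
    [[0.003, 0, 0.0026], [0, 0, 0], 1],
    [[0.003, 0, 0.0026], [0, 0, 0], 1],
    [[0.003, 0, 0.0026], [0, 0, 0], 1],
    [[0, 0, -0.06], [0, 0, 0], 1],
    [[-0.01, 0, -0.15], [0, 0, 0], 1],
    [[-0.05, 0, -0.25], [0, 0, 0], 1],
    [[-0.12, 0, -0.35], [0, 0, 0], 1],
    [[-0.2, 0, -0.45], [0, 0, 0], 0.5],
    [[-0.26, 0, -0.55], [0, 0, 0], 0.2],
    [[-0.32, 0, -0.62], [0, 0, 0], 0],
    [[-0.32, 0, -0.62], [0, 0, 0], 0],
    [[-0.32, 0, -0.62], [0, 0, 0], 0]
  ]
}}

```text
time_s: 50.25
eef_pos: [0.5623, -0.2519, 0.3546]
orientation: [0.298, 0.641, 0.641, -0.299]
force: [0.4, -0.4, -0.3]
opening: 0.51
gripper_force: 0.0
```

```bash
cat > stay.py <<'E'
from tin import *; from plan import CH,CR
E
python3 - <<'E'
from stay import *
print(tins({'A':(.425,-.372),'B':(.563,-.372)}))
p,Rt,s=pose(); print(p.round(3),s['time_s'],s['opening'],s['joint_positions'].round(2))
for nm in('top','side'):
    im,d=env.read_camera(nm); 
    for r in env.pinpoint(nm,'stay_tab')[:2]: print(nm,r['confidence'],r['position'],world(nm,d,r['position']))
    A=cloud(nm,d,np.ones((400,640),bool)); C=im.reshape(-1,3)[(d>0).ravel()]
    c=CR.inv().apply(A-CH); m=(C.max(1)<60)&(c[:,2]>.12)&(c[:,2]<.21)&(c[:,0]>.04)&(c[:,0]<.13)&(c[:,1]>-.06)&(c[:,1]<.085)
    Q=c[m]; print('tab pts chest frame',len(Q),Q.mean(0).round(4),Q.min(0).round(4),Q.max(0).round(4)) if len(Q) else print('none')
    # dies in chest
    m=(abs(c[:,0])<.115)&(abs(c[:,1])<.085)&(c[:,2]>.018)&(c[:,2]<.06); print('chest pts above floor',m.sum(), c[m].mean(0).round(3))
    save('q_'+nm+'.png',im)
a=cv2.imread('pics/q_top.png');b=cv2.imread('pics/q_side.png')
cv2.imwrite('pics/m4.png',np.hstack([cv2.resize(a[140:250,200:320],(400,400),interpolation=2),cv2.resize(b[110:250,260:380],(400,400),interpolation=2)]))
E
```

```text
{'A': [('top', [0.4249, -0.3714], 93), ('side', [0.4242, -0.3718], 188)], 'B': [('top', [0.5601, -0.372], 84), ('side', [0.5617, -0.3723], 173)]}
[ 0.562 -0.252  0.354] 50.35 0.42583665453025643 [-0.55  0.58  0.87  1.67  0.53  0.95 -0.1 ]
top 0.61 [209.1, 190.8] [[0.55903825 0.3237942  0.25538415]]
top 0.45 [269.9, 169.4] [[0.63597093 0.16790249 0.16061581]]
tab pts chest frame 47 [0.0897 0.036  0.1563] [0.072  0.0087 0.1201] [0.1102 0.052  0.1663]
chest pts above floor 26 [-0.003  0.069  0.02 ]
side 0.41 [334.6, 166.4] [[0.62334109 0.16436589 0.16008084]]
tab pts chest frame 26 [0.0858 0.0342 0.1589] [0.0727 0.0301 0.1522] [0.0983 0.0463 0.1677]
chest pts above floor 15 [-0.012  0.081  0.028]
```

View pics/m4.png

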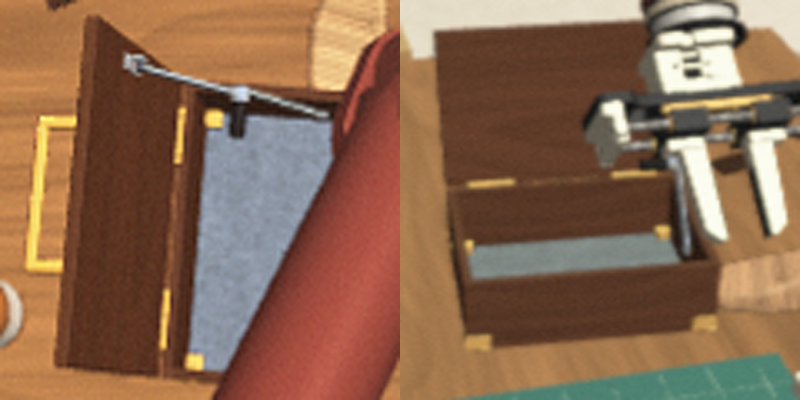

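```bash
cat >> kin.py <<'E'
D+=[([-.4584,.9833,.611,2.0508,.6409,.5823,-.8763],[.4435,-.22,.041],[.2574,.7169,.5531,-.3375]),
([-.6862,.4883,.6284,1.8277,.5583,1.2937,-.59],[.443,-.1202,.3204],[.2564,.7171,.5526,-.3385]),
([-.0632,.6663,.1269,1.8518,-.8472,1.2266,.6849],[.4672,.1798,.1677],[-.3575,.6233,.6764,.1615]),
([.2492,1.0462,-.1299,1.7911,-1.0127,1.5858,1.1573],[.4653,.1788,.1615],[.583,-.442,-.574,-.368])]
D.pop(2)
E
python3 ik.py; python3 - <<'E'
from h import *; from plan import *
p,Rt,s=pose(); q=s['joint_positions']; print('fk err',FK(q,X)[0]-p)
tab=np.array([.078,.036,.1585]); dz=np.array([0,.7071,-.7071])
Rg=fr(CR.apply(dz),CR.apply([1,0,0])); W=lambda b:CH+CR.apply(tab-dz*b)
qq,e1=track(q,W(.06),Rg,20); q2,e2=track(qq,W(-.03),Rg,20); print(e1,e2,qq.round(2),q2.round(2))
rv=(Rt.inv()*Rg).as_rotvec(); print(rv/(np.pi/2))
print(rel(p,Rt,(p+2*W(.06))/3+[0,0,.06],Rt*R.from_rotvec(rv*.6)),rel(p,Rt,W(.06),Rt*R.from_rotvec(rv*.9)),W(.06))
# handle
for th in (0,.06,.1): 
    ph=th-np.radians(10); u=np.array([0,-np.sin(ph),np.cos(ph)]); n=np.array([0,np.cos(ph),np.sin(ph)])
    print('handle',th,(CH+CR.apply(np.array([0,.1,.1])+.165*u+.045*n)).round(3),(CH+CR.apply(np.array([0,.1,.1])+.165*u+.057*n)).round(3))
E
```

```text
[-0.0292  0.2786  0.5217  0.3415  0.3236  1.5512  0.0387 -0.013  -0.0028] 0.0002944492141479991 0.009945655646167673
fk err [-0.00637994 -0.00289966 -0.00262303]
2.7691991312805975e-05 8.363054103677214e-06 [ 0.07  0.67  0.09  1.68 -0.96  1.13  0.65] [-0.01  0.75  0.04  1.72 -1.06  0.98  0.72]
[0.00115084 1.05518403 0.05985681]
(array([ 0.3863,  0.0699, -0.3288]), array([0.0007, 0.6331, 0.0359])) (array([ 0.7174,  0.1052, -0.3776]), array([0.001 , 0.9497, 0.0539])) [0.61518421 0.12304272 0.200926  ]
handle 0 [0.553 0.308 0.255] [0.554 0.32  0.253]
handle 0.06 [0.552 0.299 0.259] [0.553 0.311 0.257]
handle 0.1 [0.551 0.293 0.261] [0.552 0.305 0.26 ]
```

Emit:
{"method": "jog_arm", "body": {
  "series": [
    [[0.065, 0.012, -0.055], [0, 0.105, 0.006], 0],
    [[0.13, 0.024, -0.11], [0, 0.21, 0.012], 0],
    [[0.195, 0.036, -0.165], [0, 0.315, 0.018], 0],
    [[0.26, 0.048, -0.22], [0, 0.42, 0.024], 0],
    [[0.325, 0.06, -0.275], [0, 0.53, 0.03], 0],
    [[0.386, 0.07, -0.329], [0, 0.633, 0.036], 0],
    [[0.47, 0.08, -0.34], [0, 0.735, 0.042], 0],
    [[0.55, 0.085, -0.35], [0, 0.84, 0.048], 0],
    [[0.63, 0.09, -0.36], [0, 0.95, 0.054], 0],
    [[0.717, 0.105, -0.378], [0.001, 0.95, 0.054], 0],
    [[0.717, 0.105, -0.378], [0.001, 0.95, 0.054], 0],
    [[0.717, 0.105, -0.378], [0.001, 0.95, 0.054], 0]
  ]
}}

```text
time_s: 52.05
eef_pos: [0.6159, 0.1224, 0.2024]
orientation: [-0.204, 0.698, 0.648, 0.227]
force: [-0.9, -0.9, 0.8]
opening: 0.003
gripper_force: 0.0
```

```bash
python3 - <<'E'
from h import *; from plan import *
p,Rt,s=pose(); print(p.round(4),s['opening'],s['time_s'],s['joint_positions'].round(2))
tab=np.array([.078,.036,.1585]); dz=np.array([0,.7071,-.7071])
Rg=fr(CR.apply(dz),CR.apply([1,0,0])); W=lambda b:CH+CR.apply(tab-dz*b)
print(rel(p,Rt,W(.06),Rg)); print([rel(p,Rt,W(b),Rg)[0] for b in (.03,.0075,-.02)])
a,d=env.read_camera('top'); b,_=env.read_camera('side')
save('m5.png',np.hstack([cv2.resize(a[140:250,200:320],(400,400),interpolation=2),cv2.resize(b[110:250,260:380],(400,400),interpolation=2)]))
c=CR.inv().apply(cloud('top',d,np.ones((400,640),bool))-CH); m=(abs(c[:,0])<.115)&(abs(c[:,1])<.085)&(c[:,2]>.018)&(c[:,2]<.06); print(m.sum())
E
```

```text
[0.6159 0.1224 0.2024] 0.0026016536432331193 52.05 [-0.05  0.63  0.19  1.66 -0.86  1.07  0.54]
(array([-0.0007, -0.0016,  0.0031]), array([0.0014, 0.1057, 0.007 ]))
[array([ 0.0092, -0.0017,  0.0622]), array([ 0.0166, -0.0017,  0.1066]), array([ 0.0257, -0.0018,  0.1609])]
361
```

View pics/m5.png

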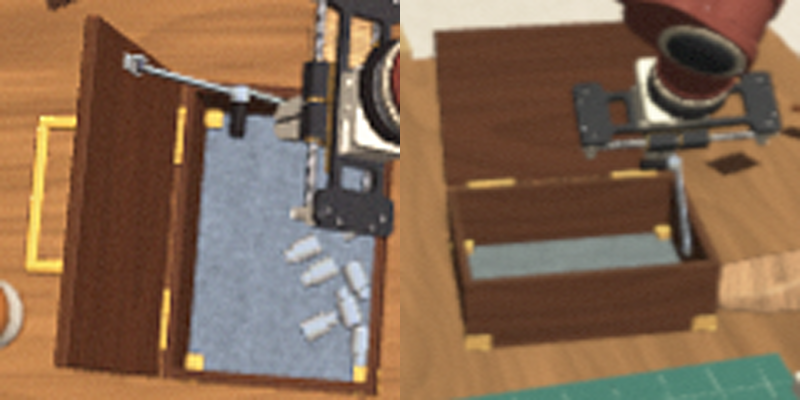

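Emit:
{"method": "jog_arm", "body": {
  "series": [
    [[0, -0.006, 0.003], [0.001, 0.106, 0.007], 0],
    [[0.009, -0.007, 0.06], [0.001, 0.106, 0.007], 0],
    [[0.016, -0.007, 0.1], [0.001, 0.106, 0.007], 0],
    [[0.018, -0.007, 0.112], [0.001, 0.106, 0.007], 0],
    [[0.02, -0.007, 0.124], [0.001, 0.106, 0.007], 0],
    [[0.022, -0.007, 0.136], [0.001, 0.106, 0.007], 0],
    [[0.024, -0.007, 0.148], [0.001, 0.106, 0.007], 0],
    [[0.026, -0.007, 0.16], [0.001, 0.106, 0.007], 0],
    [[0.027, -0.007, 0.167], [0.001, 0.106, 0.007], 0],
    [[0.027, -0.007, 0.167], [0.001, 0.106, 0.007], 0],
    [[0.027, -0.007, 0.167], [0.001, 0.106, 0.007], 0]
  ]
}}

```text
time_s: 53.52
eef_pos: [0.6179, 0.183, 0.1424]
orientation: [-0.259, 0.68, 0.625, 0.283]
force: [-0.3, -0.6, 0.5]
opening: 0.006
gripper_force: 0.2
```

```bash
python3 - <<'E'
from h import *; from plan import *
p,Rt,s=pose(); print(p.round(4),s['force'].round(2),s['time_s'],CR.inv().apply(p-CH).round(4))
b,d=env.read_camera('side'); a,dt=env.read_camera('top')
for nm,dd in(('side',d),('top',dt)):
    c=CR.inv().apply(cloud(nm,dd,np.ones((400,640),bool))-CH)
    L=c[(abs(c[:,0]+.05)<.06)&(c[:,1]>.08)&(c[:,1]<.16)&(c[:,2]>.13)&(c[:,2]<.28)]
    if len(L)>20: k=np.polyfit(L[:,2],L[:,1],1); print(nm,'lid lean deg (10=open)',np.degrees(np.arctan(k[0])).round(2),len(L))
save('m6.png',np.hstack([cv2.resize(a[140:250,200:320],(400,400),interpolation=2),cv2.resize(b[110:250,260:380],(400,400),interpolation=2)]))
E
```

```text
[0.6179 0.183  0.1424] [-0.29 -0.6   0.48] 53.525 [0.0756 0.0536 0.1424]
side lid lean deg (10=open) 6.25 1293
top lid lean deg (10=open) 8.48 750
```

View pics/m6.png

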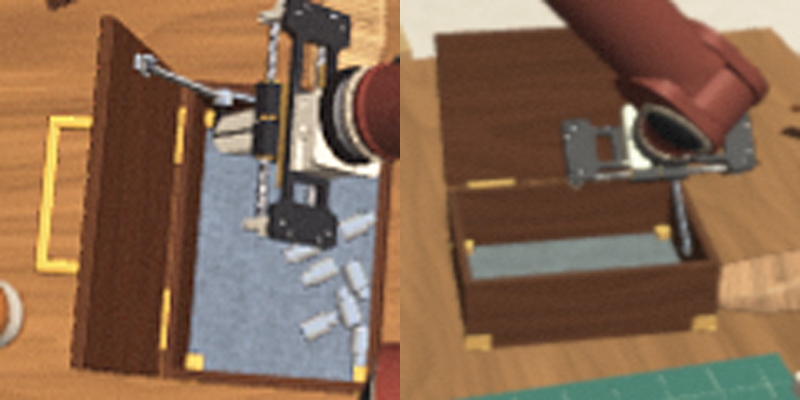

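Emit:
{"method": "jog_arm", "body": {
  "series": [
    [[0, 0, 0.008], [0, 0, 0], 0],
    [[0, 0, 0.014], [0, 0, 0], 0],
    [[0, 0, 0.014], [0, 0, 0], 0],
    [[0, 0, -0.05], [0, 0, 0], 0],
    [[0, 0, -0.15], [0, 0, 0], 0],
    [[0, 0, -0.25], [0, 0, 0], 0],
    [[-0.1, 0, -0.35], [0, 0, 0], 0],
    [[-0.2, 0, -0.45], [0, 0, 0], 0],
    [[-0.3, 0, -0.5], [0, 0, 0], 0.2],
    [[-0.3, 0, -0.5], [0, 0, 0], 0.3],
    [[-0.3, 0, -0.5], [0, 0, 0], 0.3]
  ]
}}

```text
time_s: 55.0
eef_pos: [0.5935, -0.0978, 0.2123]
orientation: [-0.261, 0.679, 0.625, 0.283]
force: [1.0, -0.5, 0.6]
opening: 0.271
gripper_force: 0.0
```

```bash
cat > lid.py <<'E'
from h import *; from plan import *
def bar():
    out=[]
    for nm in('side','top'):
        im,d=env.read_camera(nm); c=CR.inv().apply(cloud(nm,d,np.ones((400,640),bool))-CH); C=im.reshape(-1,3)[(d>0).ravel()].astype(int)
        L=c[(abs(c[:,0]+.04)<.07)&(c[:,1]>.06)&(c[:,1]<.16)&(c[:,2]>.13)&(c[:,2]<.28)]
        if len(L)>20 and nm=='side': k=np.polyfit(L[:,2],L[:,1],1); print(nm,'lean',np.degrees(np.arctan(k[0])).round(2))
        m=(C[:,0]-C[:,2]>70)&(C[:,0]>150)&(C[:,1]>120)&(c[:,1]>.1)&(c[:,1]<.24)&(c[:,2]>.2)&(c[:,2]<.31); Q=c[m]
        if len(Q)>5: print(nm,'brass',len(Q),Q.mean(0).round(4),Q.min(0).round(4),Q.max(0).round(4)); B=Q[abs(Q[:,0])<.04]; print('  bar mid',len(B),B.mean(0).round(4) if len(B) else '', B[:,2].max() if len(B) else '')
        for r in env.pinpoint(nm,'lid_handle')[:1]: print('pin',r['confidence'],CR.inv().apply(world(nm,d,r['position'])-CH).round(3))
if __name__=='__main__':
    p,Rt,s=pose(); print(p.round(4),s['time_s'],s['joint_positions'].round(2),s['force'].round(1)); bar()
E
python3 lid.py
```

```text
[ 0.5935 -0.0978  0.2123] 55.0 [ 0.37  0.74  0.19  1.51 -0.83  1.42  0.81] [ 1.  -0.5  0.6]
side lean 2.92
pin 0.64 [[-0.08  -0.409  0.559]]
top brass 232 [-0.0014  0.1583  0.2652] [-0.0599  0.1299  0.2584] [0.0596 0.1709 0.2706]
  bar mid 109 [-0.0012  0.1647  0.2645] 0.26938544041517015
pin 0.67 [[0.004 0.171 0.262]]
```

```bash
cat > arc.py <<'E'
from h import *; from plan import *
HN=np.array([0,.1,.1])
def bar_at(th): 
    ph=th-np.radians(10); return CH+CR.apply(HN+.165*np.array([0,-np.sin(ph),np.cos(ph)])+.057*np.array([0,np.cos(ph),np.sin(ph)]))
def Rdown(s): return fr([0,0,-1],CR.apply([0,s,0]))
E
python3 - <<'E'
from arc import *
p,Rt,s=pose(); q=s['joint_positions']
for sg in (1,-1):
    Rg=Rdown(sg); A=bar_at(.12)
    q1,e0=track(q,np.array([.58,-.05,.42]),Rt,20)
    q1,e1=track(q1,A+[0,0,.14],Rg,20); q2,e2=track(q1,A-[0,0,.019],Rg,20); es=[]
    qq=q2
    for th in np.linspace(.12,1.745,14): qq,e=track(qq,bar_at(th)-[0,0,.019],Rg,6); es.append(round(e,4))
    print(sg,e0,e1,e2,q1.round(2),q2.round(2),qq.round(2),max(es),(Rt.inv()*Rg).as_rotvec()/(np.pi/2))
    rv=(Rt.inv()*Rg).as_rotvec()
    for f,Q in [(.3,np.array([.58,-.05,.42])),(1,A+[0,0,.12])]: print(f,rel(p,Rt,Q,Rt*R.from_rotvec(rv*f)))
print(A)
E
```

```text
1 3.960755013332484e-05 0.0009229609507688807 1.7285554737234143e-05 [-0.5   0.5  -0.06  1.09  0.03  1.55  0.95] [-0.49  0.56 -0.06  1.45  0.03  1.13  0.94] [-0.15  0.53 -0.02  1.88  0.02  0.73  1.32] 0.0001 [ 0.39218742 -0.39297233 -0.94021166]
0.3 (array([ 0.3567, -0.0344, -0.2275]), array([ 0.1177, -0.1179, -0.2821]))
1 (array([ 0.7925, -0.1464,  0.3205]), array([ 0.3922, -0.393 , -0.9402]))
-1 3.960755013332484e-05 8.438281915501555e-05 2.644893994385722e-05 [-1.03  0.67  1.07  1.08 -0.58  1.68 -1.78] [-1.08  0.76  1.03  1.44 -0.66  1.31 -1.65] [-0.77  0.73  0.95  1.87 -0.74  0.94 -1.12] 0.0001 [-0.39345402 -0.39266816  0.94581058]
0.3 (array([ 0.3567, -0.0344, -0.2275]), array([-0.118 , -0.1178,  0.2837]))
1 (array([ 0.7925, -0.1464,  0.3205]), array([-0.3935, -0.3927,  0.9458]))
[0.55194059 0.30132202 0.26164788]
```

Emit:
{"method": "jog_arm", "body": {
  "series": [
    [[0.09, -0.01, -0.057], [0.03, -0.03, -0.07], 0.3],
    [[0.18, -0.02, -0.114], [0.06, -0.06, -0.14], 0.3],
    [[0.27, -0.03, -0.17], [0.09, -0.09, -0.21], 0.3],
    [[0.357, -0.034, -0.2275], [0.118, -0.118, -0.282], 0.3],
    [[0.42, -0.05, -0.15], [0.157, -0.157, -0.376], 0.3],
    [[0.48, -0.065, -0.07], [0.196, -0.196, -0.47], 0.3],
    [[0.54, -0.08, 0.01], [0.235, -0.235, -0.564], 0.3],
    [[0.6, -0.1, 0.08], [0.274, -0.275, -0.658], 0.3],
    [[0.66, -0.115, 0.16], [0.314, -0.314, -0.752], 0.3],
    [[0.73, -0.13, 0.24], [0.353, -0.353, -0.846], 0.3],
    [[0.7925, -0.146, 0.3205], [0.392, -0.393, -0.94], 0.3],
    [[0.7925, -0.146, 0.3205], [0.392, -0.393, -0.94], 0.3],
    [[0.7925, -0.146, 0.3205], [0.392, -0.393, -0.94], 0.3],
    [[0.7925, -0.146, 0.3205], [0.392, -0.393, -0.94], 0.3]
  ]
}}

```text
time_s: 56.95
eef_pos: [0.5542, 0.297, 0.3806]
orientation: [-0.0, 0.046, 0.999, -0.001]
force: [-0.3, -0.5, 0.8]
opening: 0.3
gripper_force: 0.0
```

```bash
python3 lid.py; python3 - <<'E'
from arc import *
p,Rt,s=pose(); print(s['opening'])
A=bar_at(.12); print(rel(p,Rt,A-[0,0,.019],Rdown(1)))
u=env.read_camera('wrist')[0]; a=env.read_camera('top')[0]
save('m7.png',np.hstack([cv2.resize(u,(480,300)),cv2.resize(a[140:250,190:310],(320,300),interpolation=2)]))
E
```

```text
[0.5542 0.297  0.3806] 56.95 [-0.51  0.49 -0.03  1.19  0.02  1.46  0.94] [-0.3 -0.5  0.8]
side lean 4.14
pin 0.62 [[0.012 0.111 0.287]]
top brass 145 [-0.0199  0.1628  0.264 ] [-0.0594  0.1349  0.2556] [0.0581 0.1725 0.2714]
  bar mid 66 [-0.0112  0.1673  0.2635] 0.26933341686412143
pin 0.76 [[-0.028  0.112  0.482]]
0.2984936110964973
(array([0.005 , 0.0078, 0.2755]), array([-0.0013, -0.0003, -0.0045]))
```

View pics/m7.png

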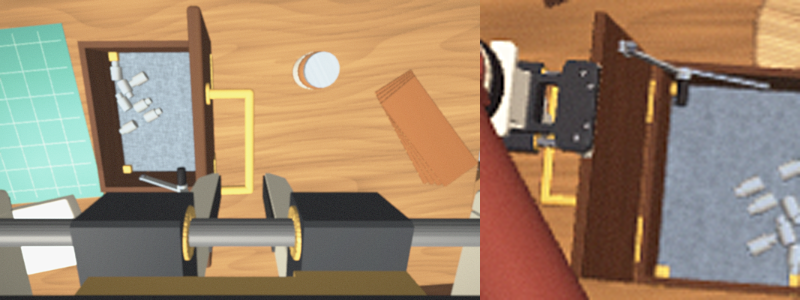

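Emit:
{"method": "jog_arm", "body": {
  "series": [
    [[0.002, 0.009, 0.1], [0, 0, -0.0045], 0.3],
    [[0.005, 0.009, 0.18], [-0.001, 0, -0.0045], 0.3],
    [[0.005, 0.009, 0.22], [-0.001, 0, -0.0045], 0.3],
    [[0.005, 0.009, 0.25], [-0.001, 0, -0.0045], 0.3],
    [[0.005, 0.009, 0.275], [-0.001, 0, -0.0045], 0.3],
    [[0.005, 0.009, 0.275], [-0.001, 0, -0.0045], 0.3]
  ]
}}

```text
time_s: 58.0
eef_pos: [0.5512, 0.3031, 0.242]
orientation: [-0.001, 0.041, 0.999, -0.0]
force: [0.1, 0.0, -0.2]
opening: 0.3
gripper_force: 0.0
```

```bash
python3 - <<'E'
from arc import *
from weigh import weigh
weigh(3); p,Rt,s=pose(); print(CR.inv().apply(p-CH).round(4))
im,d=env.read_camera('top'); A=cloud('top',d,np.ones((400,640),bool)); C=im.reshape(-1,3)[(d>0).ravel()]
c=CR.inv().apply(A-CH); m=(C.max(1)<60)&(c[:,2]>.09)&(c[:,2]<.21)&(c[:,0]>.065)&(c[:,0]<.1)&(c[:,1]>-.06)&(c[:,1]<.085); Q=c[m]; print('tab',len(Q),np.median(Q,0).round(4))
E
```

```text
F [0.09 0.04 0.78] sd [0.54 0.26 0.77] M [ 0.013 -0.    -0.023] qv 0.0075 t 58.1
[-2.000e-04  1.681e-01  2.433e-01]
tab 33 [0.0852 0.0569 0.1376]
```

Emit:
{"method": "jog_arm", "body": {
  "series": [
    [[0, 0, 0], [0, 0, 0], 0],
    [[0, 0, 0], [0, 0, 0], 0],
    [[0, 0, 0], [0, 0, 0], 0],
    [[0, 0, 0], [0, 0, 0], 0],
    [[0, 0, 0], [0, 0, 0], 0],
    [[0, 0, 0], [0, 0, 0], 0]
  ],
  "force": 15
}}

```text
time_s: 58.9
eef_pos: [0.5519, 0.3056, 0.2442]
orientation: [0.001, 0.04, 0.999, 0.002]
force: [0.8, 5.1, 6.1]
opening: 0.098
gripper_force: 15.0
```

```bash
python3 - <<'E'
from arc import *
p,Rt,s=pose(); c=CR.inv().apply(p-CH); print(c.round(4),s['opening']*93,s['gripper_force'],s['force'])
import sys
b=c[1:]+[0,.019]; v=b-HN[1:]; print('radius',np.hypot(*v),np.hypot(.165,.057))
from scipy.optimize import brentq
f=lambda ph:np.array([-.165*np.sin(ph)+.057*np.cos(ph),.165*np.cos(ph)+.057*np.sin(ph)])
ph0=np.arctan2(v[1],v[0])-np.arctan2(*f(0)[::-1]); print('theta',ph0+np.radians(10))
phs=np.linspace(ph0,ph0+.62,16)[1:]
print([[0,float(round(a,3)),float(round(-z,3))] for a,z in [(f(x)-f(ph0))/.5 for x in phs]])
E
```

```text
[-0.0004  0.1702  0.2442] 9.125962210908265 15.000640153884888 [0.84447519 5.12292494 6.1104061 ]
radius 0.17762333581824494 0.17456803831171389
theta 0.10112479988791409
[[0, -0.013, -0.005], [0, -0.027, -0.01], [0, -0.041, -0.015], [0, -0.055, -0.018], [0, -0.069, -0.021], [0, -0.083, -0.024], [0, -0.097, -0.026], [0, -0.112, -0.027], [0, -0.126, -0.028], [0, -0.14, -0.028], [0, -0.155, -0.028], [0, -0.169, -0.027], [0, -0.184, -0.025], [0, -0.198, -0.023], [0, -0.212, -0.02]]
```

Emit:
{"method": "jog_arm", "body": {
  "series": [
    [[0, -0.011, -0.005], [0, 0, 0], 0],
    [[0, -0.025, -0.01], [0, 0, 0], 0],
    [[0, -0.039, -0.015], [0, 0, 0], 0],
    [[0, -0.053, -0.018], [0, 0, 0], 0],
    [[0, -0.067, -0.021], [0, 0, 0], 0],
    [[0, -0.081, -0.024], [0, 0, 0], 0],
    [[0, -0.095, -0.026], [0, 0, 0], 0],
    [[0, -0.11, -0.027], [0, 0, 0], 0],
    [[0, -0.124, -0.028], [0, 0, 0], 0],
    [[0, -0.138, -0.028], [0, 0, 0], 0],
    [[0, -0.153, -0.028], [0, 0, 0], 0],
    [[0, -0.167, -0.027], [0, 0, 0], 0],
    [[0, -0.182, -0.025], [0, 0, 0], 0],
    [[0, -0.196, -0.023], [0, 0, 0], 0],
    [[0, -0.21, -0.02], [0, 0, 0], 0],
    [[0, -0.21, -0.02], [0, 0, 0], 0]
  ]
}}

```text
time_s: 60.9
eef_pos: [0.5424, 0.1967, 0.2521]
orientation: [-0.001, 0.042, 0.999, -0.002]
force: [0.2, -1.4, -0.5]
opening: 0.102
gripper_force: 15.0
```

```bash
cat > nxt.py <<'E'
from arc import *; import sys
p,Rt,s=pose(); c=CR.inv().apply(p-CH); print(c.round(4),s['opening']*93,s['gripper_force'],s['force'].round(1),s['time_s'])
b=c[1:]+[0,.019]; v=b-HN[1:]
f=lambda ph:np.array([-.165*np.sin(ph)+.057*np.cos(ph),.165*np.cos(ph)+.057*np.sin(ph)])
ph0=np.arctan2(v[1],v[0])-np.arctan2(*f(0)[::-1]); print('r',np.hypot(*v),'theta',ph0+np.radians(10))
n=int(sys.argv[2]); end=float(sys.argv[1])-np.radians(10)
print([[0,float(round(a,3)),float(round(-z,3))] for a,z in [(f(x)-v)/.5 for x in np.linspace(ph0,end,n+1)[1:]]])
E
python3 nxt.py 1.25 13; python3 lid.py | grep lean
```

```text
[-0.0007  0.0609  0.2521] 9.495768615037187 15.001018792390823 [ 0.2 -1.4 -0.5] 60.9
r 0.17551205853283244 theta 0.7320594161183287
[[0, -0.013, 0.005], [0, -0.026, 0.009], [0, -0.04, 0.014], [0, -0.053, 0.019], [0, -0.065, 0.024], [0, -0.078, 0.03], [0, -0.09, 0.036], [0, -0.102, 0.043], [0, -0.114, 0.051], [0, -0.126, 0.059], [0, -0.137, 0.067], [0, -0.147, 0.076], [0, -0.158, 0.085]]
side lean -5.71
```

Lid is following (the bar is gripped, at θ≈0.73). Continuing.

Emit:
{"method": "jog_arm", "body": {
  "series": [
    [[0, -0.013, 0.005], [0, 0, 0], 0],
    [[0, -0.026, 0.009], [0, 0, 0], 0],
    [[0, -0.04, 0.014], [0, 0, 0], 0],
    [[0, -0.053, 0.019], [0, 0, 0], 0],
    [[0, -0.065, 0.024], [0, 0, 0], 0],
    [[0, -0.078, 0.03], [0, 0, 0], 0],
    [[0, -0.09, 0.036], [0, 0, 0], 0],
    [[0, -0.102, 0.043], [0, 0, 0], 0],
    [[0, -0.114, 0.051], [0, 0, 0], 0],
    [[0, -0.126, 0.059], [0, 0, 0], 0],
    [[0, -0.137, 0.067], [0, 0, 0], 0],
    [[0, -0.147, 0.076], [0, 0, 0], 0],
    [[0, -0.158, 0.085], [0, 0, 0], 0],
    [[0, -0.158, 0.085], [0, 0, 0], 0]
  ]
}}

```text
time_s: 62.85
eef_pos: [0.5359, 0.1192, 0.2092]
orientation: [-0.001, 0.041, 0.999, -0.001]
force: [-1.9, -1.0, -3.2]
opening: 0.1
gripper_force: 15.0
```

```bash
python3 nxt.py 1.745 17
```

```text
[-0.0007 -0.0169  0.2092] 9.289001551008237 14.999760389328003 [-1.9 -1.  -3.2] 62.85
r 0.17347565695268857 theta 1.2464600477524832
[[0, -0.009, 0.005], [0, -0.016, 0.013], [0, -0.023, 0.02], [0, -0.03, 0.028], [0, -0.037, 0.036], [0, -0.043, 0.044], [0, -0.049, 0.052], [0, -0.055, 0.06], [0, -0.061, 0.069], [0, -0.066, 0.077], [0, -0.071, 0.086], [0, -0.076, 0.095], [0, -0.081, 0.104], [0, -0.085, 0.114], [0, -0.089, 0.123], [0, -0.093, 0.133], [0, -0.096, 0.142]]
```

Emit:
{"method": "jog_arm", "body": {
  "series": [
    [[0, -0.008, 0.006], [0, 0, 0], 0],
    [[0, -0.015, 0.013], [0, 0, 0], 0],
    [[0, -0.022, 0.02], [0, 0, 0], 0],
    [[0, -0.03, 0.028], [0, 0, 0], 0],
    [[0, -0.037, 0.036], [0, 0, 0], 0],
    [[0, -0.043, 0.044], [0, 0, 0], 0],
    [[0, -0.049, 0.052], [0, 0, 0], 0],
    [[0, -0.055, 0.06], [0, 0, 0], 0],
    [[0, -0.061, 0.069], [0, 0, 0], 0],
    [[0, -0.066, 0.077], [0, 0, 0], 0],
    [[0, -0.071, 0.086], [0, 0, 0], 0],
    [[0, -0.076, 0.095], [0, 0, 0], 0],
    [[0, -0.081, 0.104], [0, 0, 0], 0],
    [[0, -0.085, 0.114], [0, 0, 0], 0],
    [[0, -0.089, 0.122], [0, 0, 0], 0],
    [[0, -0.092, 0.13], [0, 0, 0], 0],
    [[0, -0.095, 0.137], [0, 0, 0], 0],
    [[0, -0.095, 0.14], [0, 0, 0], 0],
    [[0, -0.095, 0.14], [0, 0, 0], 0]
  ]
}}

```text
time_s: 65.22
eef_pos: [0.5321, 0.0724, 0.1405]
orientation: [-0.001, 0.041, 0.999, -0.0]
force: [-4.5, 4.1, -0.7]
opening: 0.101
gripper_force: 15.0
```

```bash
python3 nxt.py 1.75 2; python3 - <<'E'
from arc import *
im,d=env.read_camera('top'); c=CR.inv().apply(cloud('top',d,np.ones((400,640),bool))-CH)
m=(abs(c[:,0])<.12)&(abs(c[:,1])<.1)&(c[:,2]>.09)&(c[:,2]<.13); L=c[m]; print(np.polyfit(L[:,1],L[:,2],1),len(L),np.median(L[:,2]))
E
```

```text
[-0.0006 -0.0638  0.1405] 9.363371130543824 14.996697306632996 [-4.5  4.1 -0.7] 65.225
r 0.17428671815813662 theta 1.7296949271239175
[[0, -0.002, 0.003], [0, -0.003, 0.006]]
[0.0037558  0.11195838] 2011 0.11218665987125559
```

Emit:
{"method": "jog_arm", "body": {
  "series": [
    [[0, -0.001, 0.003], [0, 0, 0], 0],
    [[0, -0.002, 0.006], [0, 0, 0], 0],
    [[0, -0.002, 0.009], [0, 0, 0], 0],
    [[0, -0.002, 0.009], [0, 0, 0], 0]
  ]
}}

```text
time_s: 65.78
eef_pos: [0.5333, 0.0724, 0.1395]
orientation: [0.001, 0.04, 0.999, 0.001]
force: [-8.4, 4.0, 17.8]
opening: 0.1
gripper_force: 15.0
```

```bash
python3 nxt.py 1.75 2
```

```text
[ 0.0006 -0.0638  0.1395] 9.280283071981625 14.999845325946808 [-8.4  4.  17.8] 65.775
r 0.17392866776369875 theta 1.7351046049778605
[[0, -0.002, 0.002], [0, -0.003, 0.004]]
```

Emit:
{"method": "jog_arm", "body": {
  "series": [
    [[0, 0.001, -0.005], [0, 0, 0], 0],
    [[0, 0.001, -0.005], [0, 0, 0], 0.35],
    [[0, 0.001, -0.005], [0, 0, 0], 0.35],
    [[0, 0.001, -0.005], [0, 0, 0], 0.35],
    [[0, 0.001, -0.005], [0, 0, 0], 0.35],
    [[0, 0.001, -0.06], [0, 0, 0], 0.35],
    [[0, 0.001, -0.15], [0, 0, 0], 0.35],
    [[0, 0.001, -0.25], [0, 0, 0], 0.35],
    [[0, 0.001, -0.35], [0, 0, 0], 0.35],
    [[0, 0.001, -0.45], [0, 0, 0], 0.35],
    [[0, 0.001, -0.45], [0, 0, 0], 0.35],
    [[0, 0.001, -0.45], [0, 0, 0], 0.35]
  ]
}}

```text
time_s: 67.28
eef_pos: [0.5321, 0.0718, 0.3598]
orientation: [-0.001, 0.041, 0.999, -0.0]
force: [0.2, 0.2, -1.3]
opening: 0.351
gripper_force: 0.0
```

```bash
python3 - <<'E'
from arc import *; from tin import tins
im,d=env.read_camera('top'); c=CR.inv().apply(cloud('top',d,np.ones((400,640),bool))-CH)
m=(abs(c[:,0])<.12)&(abs(c[:,1])<.1)&(c[:,2]>.09)&(c[:,2]<.13); L=c[m]; print(np.polyfit(L[:,1],L[:,2],1),len(L),np.median(L[:,2]))
print(tins({'A':(.425,-.372),'B':(.562,-.372)}))
b=env.read_camera('side')[0]; save('end.png',cv2.resize(b[90:390,210:530],(640,600),interpolation=2))
p,Rt,s=pose(); print(p,s['force'],s['time_s'])
E
```

```text
[-0.00786068  0.11263648] 942 0.11224316108913118
{'A': [('top', [0.4249, -0.3712], 90), ('side', [0.4242, -0.3716], 185)], 'B': [('top', [0.5602, -0.3721], 85), ('side', [0.5616, -0.3723], 180)]}
[0.53195197 0.07193039 0.35909606] [-0.21693293 -0.18562351  0.11849136] 67.475
```

View pics/end.png

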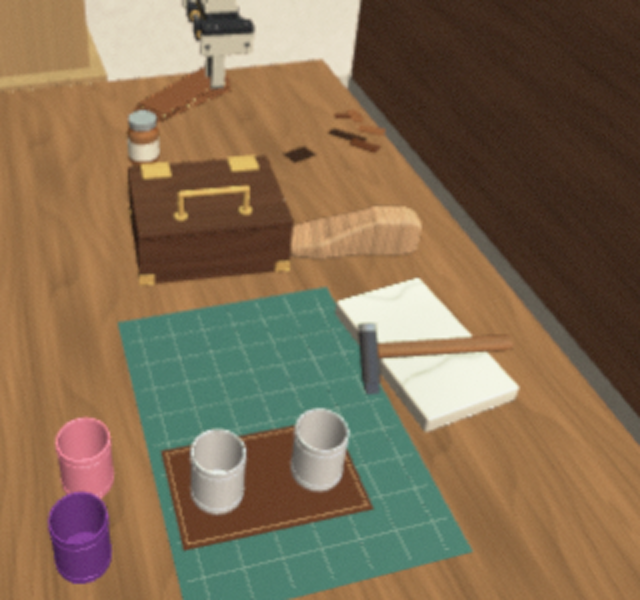

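The chest is shut (lid flat at 112 mm, around 210,200), both tins stand on the pad (218,470 and 320,450), and nothing else has moved.

```bash
python3 -c "
from workcell import env
print(env.finish_job())"
```

```text
the job is handed in; nothing more can be done
None
```

The job is handed in: the dies are in the chest (7 seen there), both tins weighed empty and stand upright on the pad, the stay is broken and the lid is shut; tin_a slipped in the grip on its first tip and was set down on the mat and regripped before it emptied.

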